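# Cover the meters and pack them in a folded tray

## Task

Before anything goes into the tray, fold its three flat panels fully upright. Give every meter on the bench its own matching cover, pushed down level over the neck, and stand all the covered meters upright on the floor inside the tray. There may be covers without a meter, which are not needed; leave the other things on the bench alone.

Things in the scene. Friction and masses are not known exactly. Their poses are not given: they have to be found in the camera images.
- tray: Cardboard tray blank, fixed on a 24 mm high plywood stand. Origin: under its centre, on the table; x towards its far wall, y to its left, z up. Inner floor 150 mm (x) by 190 mm (y), 30 mm above the table. The far (+x) wall is already up, 40 mm high, 6 mm thick. Flat panels are hinged to the other three sides.
- left_panel (a joint): Angle of the left (+y) panel of the tray, rad: 0 lying flat outwards, 1.57 upright (stop at 1.60). Hinge line through (0, 98 mm, 27 mm), along x, in the tray's frame. The crease is stiff (0.06 N m): the panel stays where it is left. Cardboard 6 mm thick, 40 mm from hinge to rim, with a tongue in the middle of the rim.
- left_panel_tab (a point): Middle of the thickness of the left panel's tongue, 58 mm from the hinge line (18 mm beyond the panel's rim); moves with the panel. The tongue, in the panel's plane, is 40 mm wide (along the hinge line) and 32 mm long; it can be pinched across its width from above and turns between the fingers as it is carried round the hinge.
- right_panel (a joint): Angle of the right (-y) panel of the tray, rad: 0 lying flat outwards, 1.57 upright (stop at 1.60). Hinge line through (0, -98 mm, 27 mm), along x, in the tray's frame. The crease is stiff (0.06 N m): the panel stays where it is left. Cardboard 6 mm thick, 40 mm from hinge to rim, with a tongue in the middle of the rim.
- right_panel_tab (a point): Middle of the thickness of the right panel's tongue, 58 mm from the hinge line (18 mm beyond the panel's rim); moves with the panel. The tongue, in the panel's plane, is 40 mm wide (along the hinge line) and 32 mm long; it can be pinched across its width from above and turns between the fingers as it is carried round the hinge.
- near_panel (a joint): Angle of the near (-x) panel of the tray, rad: 0 lying flat outwards, 1.57 upright (stop at 1.60). Hinge line through (-78 mm, 0, 27 mm), along y, in the tray's frame. The crease is stiff (0.06 N m): the panel stays where it is left. Cardboard 6 mm thick, 40 mm from hinge to rim, with a tongue in the middle of the rim.
- near_panel_tab (a point): Middle of the thickness of the near panel's tongue, 58 mm from the hinge line (18 mm beyond the panel's rim); moves with the panel. The tongue, in the panel's plane, is 40 mm wide (along the hinge line) and 32 mm long; it can be pinched across its width from above and turns between the fingers as it is carried round the hinge.
- large_meter: Brass flow meter body with a red band, round, 68 mm in diameter, 62 mm high to its shoulder, with a round white neck 47 mm in diameter standing 11 mm above the shoulder. Origin: centre of its underside; z up. Not present in every start.
- large_cover: White plastic cover with a small grey window on top, belonging to the large meter: round, 62 mm in diameter outside, 54 mm inside, 22 mm high, hollow below (12 mm deep), skirt down. Origin: centre of its underside; z up. It goes over the meter's neck with its skirt resting on the shoulder, its origin then 62 mm above the meter's origin.
- medium_meter: Brass flow meter body with a red band, round, 56 mm in diameter, 56 mm high to its shoulder, with a round white neck 36 mm in diameter standing 11 mm above the shoulder. Origin: centre of its underside; z up. Not present in every start.
- medium_cover: White plastic cover with a small grey window on top, belonging to the medium meter: round, 50 mm in diameter outside, 42 mm inside, 22 mm high, hollow below (12 mm deep), skirt down. Origin: centre of its underside; z up. It goes over the meter's neck with its skirt resting on the shoulder, its origin then 56 mm above the meter's origin.
- small_meter: Brass flow meter body with a red band, round, 44 mm in diameter, 48 mm high to its shoulder, with a round white neck 24 mm in diameter standing 11 mm above the shoulder. Origin: centre of its underside; z up. Not present in every start.
- small_cover: White plastic cover with a small grey window on top, belonging to the small meter: round, 38 mm in diameter outside, 30 mm inside, 22 mm high, hollow below (12 mm deep), skirt down. Origin: centre of its underside; z up. It goes over the meter's neck with its skirt resting on the shoulder, its origin then 48 mm above the meter's origin.
- square_meter: Brass flow meter body with a red band, square, 52 mm wide, 56 mm high to its shoulder, with a square white neck 31 mm wide standing 11 mm above the shoulder. Origin: centre of its underside; z up. Not present in every start.
- square_cover: White plastic cover with a small grey window on top, belonging to the square meter: square, 46 mm wide outside, 38 mm inside, 22 mm high, hollow below (12 mm deep), skirt down. Origin: centre of its underside; z up. It goes over the meter's neck with its skirt resting on the shoulder, its origin then 56 mm above the meter's origin. On the square meter its sides are parallel to the meter's.
- coupling: Bystander, to be left alone: a brass coupling ring 40 mm across and 18 mm high. Origin: centre of its underside.
- tape: Bystander, to be left alone: a roll of black tape 64 mm across and 24 mm high. Origin: centre of its underside.
- sealant: Bystander, to be left alone: a small bottle 90 mm high. Origin: centre of its underside.
- tin: Bystander, to be left alone: a steel tin 60 mm across and 45 mm high. Origin: centre of its underside.
- driver: Bystander, to be left alone: a screwdriver 190 mm long. Origin: centre of its underside (of its length, for long things).
- pencil: Bystander, to be left alone: a black pencil-like marker 120 mm long. Origin: centre of its underside (of its length, for long things).
Things that resemble listed ones, but are neither listed nor needed, are in the scene too. What is shaped like the small_meter but blue or turquoise is not meant.

How it is judged:
By the outcome, as a careful person would: the job done as asked, in the order asked, and still so for the second after the job is handed in, with the robot touching nothing.
Of large_meter, medium_meter, small_meter, square_meter only 2 to 4 are there at a start; the rules pass over those that are not, and their reading is None.
At some moment in a run one of large_meter, medium_meter, small_meter, square_meter, large_cover, medium_cover, small_cover, square_cover may be knocked a few centimetres aside while the robot is not near it.
It also fails if it takes over 210 s, if anything falls off the work surface, if the arm or the gripper's body presses on something with over 40 N, if the wrist force passes 120 N, or if a joint passes its speed limit or range.

## Robot

A 6-joint arm with a two-finger parallel gripper is mounted at the origin on the work surface. World frame = base frame: x ahead of the robot, y to its left, z up, the work surface at z = 0. Lengths are in m, angles in rad, forces in N, time in s.
With the tool pointing down it reaches from about 0.35 to 0.775 m from the base axis. Payload 5.5 kg.
Tool frame: the origin (TCP) lies between the finger pads; the fingertips stand 8 mm ahead of it and the grasp point (between the pads) lies 11 mm behind it; z points along the fingers, y is the line along which they close (so a half turn about z gives the same grasp; the last joint's range is limited). The gripper opens to 85 mm and grips with 20 to 120 N. Pads are 22 mm wide; open, the fingers measure 114 mm over their backs; the gripper's body (76 mm by 85 mm) begins 54 mm behind the grasp point. The pads swing forward as they close: fully open they stand 13 mm farther back than shut.
Start: joints at [-1.403, 0.313, 0.046, 1.304, 0, 1.431], TCP at [0.174, -0.548, 0.239] pointing down, gripper open.
Joint ranges: [-2.76, 2.76], [-0.86, 1.69], [-1.03, 1.26], [-2.2, 2.34], [-1.47, 1.5], [-3.14, 3.14]. Speed limits (rad/s): [2.57, 2.57, 3.14, 3.14, 3.14, 3.14].

## Interface

Orientations are given as a unit quaternion [w, x, y, z].
In Python, from workcell import env gives the robot as it stands.
- The arm moves only by the tool move_arm, never from a script. Its argument "moves" is one flat list of numbers, 5 for each row, row after row: the shift along the world's x, y, z in m, then the turn about the world's z in rad, then the finger opening in m, from 0 to 0.0854. A call has 1 to 12 rows; each row is the pose to reach, as a shift and turn from the pose commanded when the call began; what a row does not reach only later rows make up. A row lasts 1/12 s, in which the tool goes at most 41.7 mm and 7.16 degrees, less where a joint would pass 70% of its speed; a pose out of reach is approached as far as the arm can. A call with a gripper value outside its range is refused whole. The fingers move at their own pace and stop on an object; "newtons" is the grip in N (left out, the last holds). Time passes only in rows, so rows that repeat a pose let the fingers close. It gives the time, the measured TCP pose, the force, the opening and the grip force at its end, in the units of the state.
- env.get_state(): the state, without advancing time (a new reading comes with each control period).
- env.read_camera(name): name is "scene" or "top" or "wrist"; returns a dict with "pixels" (384x512x3 uint8, red, green, blue), "camera_matrix" (3x3 intrinsics, pixels), "rvec" (rotation vector, rad) and "tvec" (3), from world to camera coordinates, as OpenCV has them. Camera axes: x right, y down, z forward; pixel columns grow to the right and rows downward; lengths in m; the calibration is good to about 2 mm. A picture is of the moment at which its call begins. There is no depth.
- env.hand_in(): hands the job in; it is judged then, once.
The state is a dict: "clock": time; "joint_pos": joint angles; "qvel": joint speeds; "tau": joint torques, N m; "tcp_pos": TCP position; "orientation": TCP orientation; "wrist_force": force on the tool from outside, world axes, zero at the start; "ft_torque": the same for the moment, N m; "finger_gap": finger opening in m; "grip_force": force on a finger pad.
Only numpy, scipy, OpenCV 4.12 (cv2) and the standard library are available. Lean on these libraries where they do the work, as an engineer would, in place of code of your own. Each camera call takes 0.05 s, during which the arm holds its last target. There are 200 camera calls.

## Working session

There is one attempt and no reset: what is moved stays moved. The work goes in short steps, Python scripts to look and compute and a tool call to move; the robot and the scene stay as the last step left them, time stands still between calls to the robot, and variables do not carry over. Pictures are saved under pics/ and viewed, at most 14 in all, crops included, and the job is handed in when it is done.

Besides the shell and the picture viewer there is one more tool, called after "Emit:" in YAML: its name, and indented under it one key for each argument. move_arm: Moves the arm, as the interface text tells. Its arguments: {"type":"object","properties":{"moves":{"type":"array"},"newtons":{"type":"number"}},"required":["moves"]}

```bash
ls; mkdir -p pics; python3 - <<'E'
from workcell import env
import cv2
for n in ("scene","top"):
    r=env.read_camera(n); cv2.imwrite(f"pics/{n}0.png",r["pixels"][:,:,::-1])
    print(n,r["camera_matrix"].tolist(),r["rvec"],r["tvec"])
s=env.get_state();print(s)
E
```

```text
pics
scene [[358.88472277044593, 0.0, 256.9317572071928], [0.0, 358.88472277044593, 189.7103172621559], [0.0, 0.0, 1.0]] [ 2.14295404  0.58312317 -0.28249526] [-0.51416235 -0.14337159  1.41420719]
top [[496.0419312562307, 0.0, 255.40496567349734], [0.0, 496.0419312562307, 195.8689592921223], [0.0, 0.0, 1.0]] [ 2.1948904  -2.15147776  0.14477355] [-0.05988435  0.58116887  1.28795694]
{'clock': 0.1, 'joint_pos': array([-1.40260379e+00,  3.13900632e-01,  4.50868081e-02,  1.30362015e+00,
       -3.52542002e-05,  1.43120555e+00]), 'qvel': array([ 0.00040093, -0.00049569,  0.00272106, -0.00098651, -0.00082218,
       -0.00157234]), 'tau': array([ 3.46062108e-03, -4.81725597e+01,  2.99243724e+01,  1.27185925e-02,
       -3.74075989e-05,  2.89712510e-06]), 'tcp_pos': array([ 0.17410348, -0.54753068,  0.23850972]), 'orientation': array([-8.18490124e-04,  9.88181696e-01,  1.53284913e-01, -2.93348244e-05]), 'wrist_force': array([1.11175895, 0.42873817, 0.99773385]), 'ft_torque': array([ 0.05592174, -0.03085899, -0.03538729]), 'grip_force': 0.0, 'finger_gap': 0.0850784268132357}
```

View pics/scene0.png

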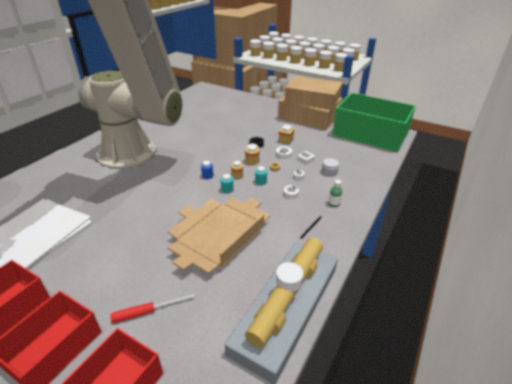

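View pics/top0.png

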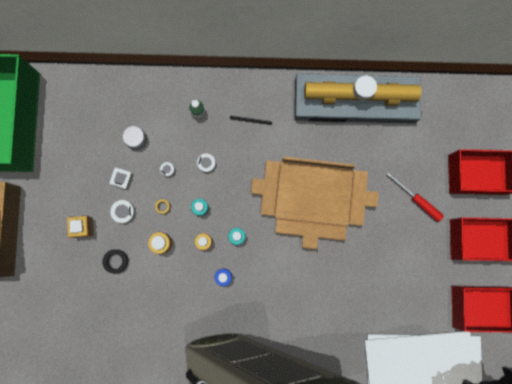

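The top view (up = +x, left = +y) shows:
- **Tray:** centre near (315,198).
- **Brass meters:** (78,227) square, (158,243) and (203,242) round.
- **White covers:** (122,211), (206,162), (167,169) round, and (120,178) square.
- **Decoys, turquoise or blue:** (200,207), (237,236), (223,277).
- **Others:** coupling (162,206), tape (115,261), tin (133,137), and a loose cap on the yellow pipe (366,87).

Next I'll measure these and take a close crop.

```bash
cat > h.py <<'E'
import numpy as np, cv2
from workcell import env
def cam(n):
    r=env.read_camera(n); R=cv2.Rodrigues(np.array(r["rvec"],float))[0]
    return dict(im=np.ascontiguousarray(r["pixels"][:,:,::-1]),K=np.array(r["camera_matrix"]),R=R,t=np.array(r["tvec"],float).ravel())
def ray(c,uv):
    d=c["R"].T@np.linalg.inv(c["K"])@np.array([uv[0],uv[1],1.]); return -c["R"].T@c["t"],d
def onz(c,uv,z):
    o,d=ray(c,uv); return o+d*(z-o[2])/d[2]
def tri(*obs):
    A=np.zeros((3,3));b=np.zeros(3);L=[]
    for c,uv in obs:
        o,d=ray(c,uv);d=d/np.linalg.norm(d);P=np.eye(3)-np.outer(d,d);A+=P;b+=P@o;L.append((P,o))
    x=np.linalg.solve(A,b); return x,[1000*np.linalg.norm(P@(x-o)) for P,o in L]
def proj(c,X):
    p=c["K"]@(c["R"]@np.asarray(X,float)+c["t"]); return p[:2]/p[2]
def yaw(s): # direction of tool y in world
    w,x,y,z=s["orientation"]; v=np.array([2*(x*y-w*z),1-2*(x*x+z*z)]); return np.arctan2(v[1],v[0])
E
python3 - <<'E'
from h import *
c=cam("top");s=cam("scene")
hsv=cv2.cvtColor(c["im"],cv2.COLOR_BGR2HSV)
# white blobs
m=((hsv[...,1]<60)&(hsv[...,2]>165)).astype(np.uint8)
n,l,st,ce=cv2.connectedComponentsWithStats(m)
for i in range(1,n):
    if 15<st[i,4]<900 and 60<ce[i][0]<260: print("white",ce[i].round(1),st[i],onz(c,ce[i],.02)[:2].round(3),onz(c,ce[i],.06)[:2].round(3))
m=((hsv[...,0]>8)&(hsv[...,0]<28)&(hsv[...,1]>100)&(hsv[...,2]>90)).astype(np.uint8)
n,l,st,ce=cv2.connectedComponentsWithStats(m)
for i in range(1,n):
    if 30<st[i,4]: print("brass/card",ce[i].round(1),st[i],onz(c,ce[i],.03)[:2].round(3))
a=cv2.resize(c["im"][125:295,60:260],None,fx=4,fy=3.5,interpolation=cv2.INTER_CUBIC);a=cv2.resize(c["im"][125:275,60:260],(800,600),interpolation=cv2.INTER_CUBIC)
cv2.imwrite("pics/crop_top.png",a)
a=cv2.resize(c["im"][140:260,240:400],(800,600),interpolation=cv2.INTER_CUBIC);cv2.imwrite("pics/crop_tray.png",a)
a=cv2.resize(s["im"][115:220,195:355],(800,525),interpolation=cv2.INTER_CUBIC);cv2.imwrite("pics/crop_scene.png",a)
E
```

```text
white [194.9 102.9] [192 100   7   7  41] [0.837 0.122] [0.825 0.118]
white [132.6 135.6] [123 126  20  20 327] [0.741 0.288] [0.732 0.278]
white [206.4 161.8] [197 153  18  18 163] [0.674 0.086] [0.667 0.083]
white [167.4 167.3] [160 162  14  14  86] [0.656 0.19 ] [0.649 0.184]
white [119.6 176.6] [109 167  22  21 195] [0.628 0.317] [0.622 0.307]
white [120.2 210.9] [110 200  23  23 260] [0.536 0.311] [0.533 0.301]
white [198.5 206. ] [195 202   8   9  60] [0.553 0.103] [0.55 0.1 ]
white [ 75.3 226. ] [ 70 220  12  13 145] [0.493 0.428] [0.491 0.414]
white [236.4 235.8] [233 232   8   9  61] [0.476 0.   ] [ 0.474 -0.001]
white [157.7 242.4] [151 236  14  14 155] [0.454 0.208] [0.454 0.201]
white [202.2 241.1] [198 237   9   9  66] [0.46  0.091] [0.459 0.087]
white [222.5 277.2] [219 273   8   9  60] [0.366 0.034] [0.368 0.033]
brass/card [329.1  90.5] [305  82  50  20 775] [ 0.878 -0.245]
brass/card [397.4  92.4] [372  84  49  20 722] [ 0.877 -0.434]
brass/card [318.  161.9] [284 158  70   9 160] [ 0.678 -0.216]
brass/card [313.5 199.3] [ 252  161  126   88 7201] [ 0.577 -0.204]
brass/card [  1.4 203. ] [  0 182   5  57 180] [0.55  0.621]
brass/card [162.2 206.2] [155 199  15  15 105] [0.55  0.198]
brass/card [ 78.6 226.6] [ 67 216  21  22 231] [0.491 0.415]
brass/card [160.  242.7] [148 232  23  22 204] [0.453 0.2  ]
brass/card [203.4 241.4] [195 233  17  17 145] [0.459 0.087]
```

View pics/crop_top.png

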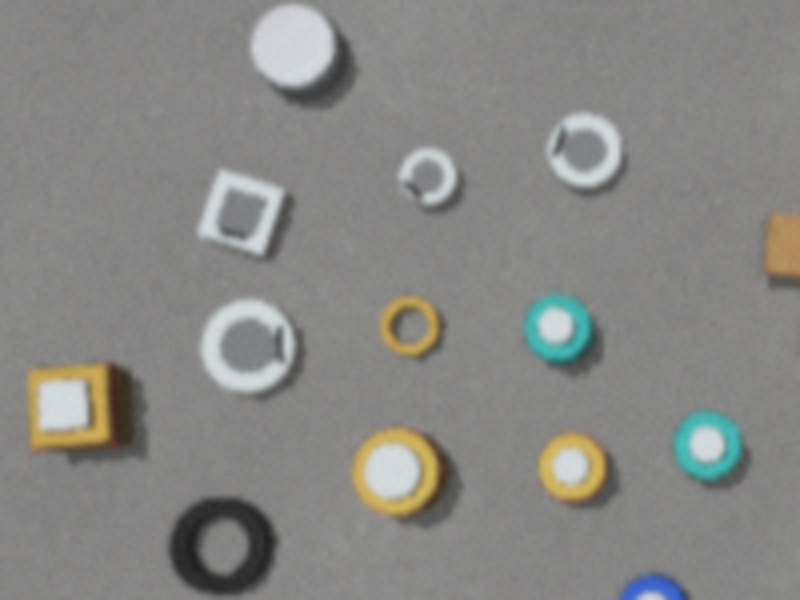

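View pics/crop_tray.png

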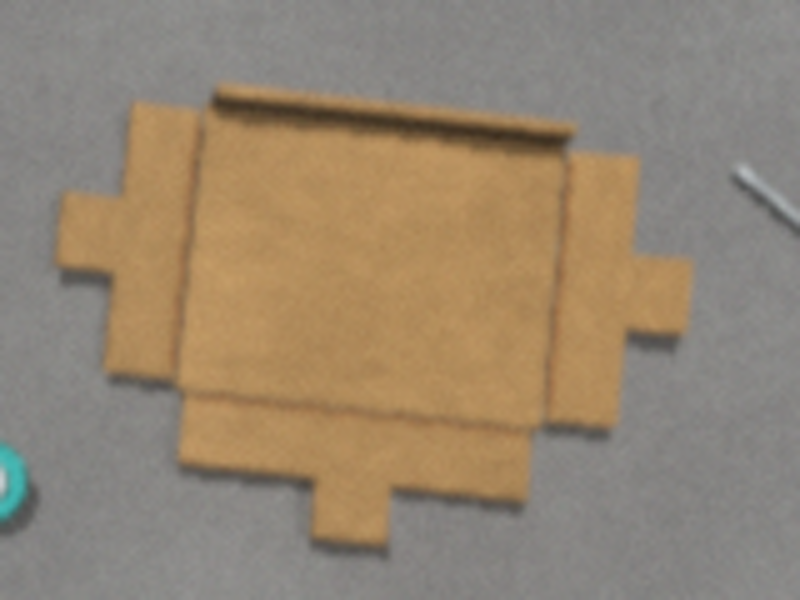

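The crops settle the sizes at about 2.5 mm/px:
- **Meters:** (158,243) has a 14 px neck and a 22 px body, so it's the medium. (203,242) has a 9 px neck and a 17 px body, so it's the small. The square is at (78,227), and there's no large meter.
- **Covers:** large 23 px at (122,211) isn't needed. Medium is 18 px at (206,162), small 14 px at (167,169), and square is at (120,178).
- **Decoys:** turquoise (200,207) and (237,236), blue (223,277). The tin (133,137) also looks like a cover.

Next I'll fit the tray from its tongue corners in the top crop.

```bash
cat > tray.py <<'E'
from h import *
from scipy.optimize import least_squares
E
python3 - <<'E'
from tray import *
c=cam("top")
pts={(.020,.172):(67,192),(-.020,.172):(57,266),(.020,-.172):(691,260),(-.020,-.172):(685,333),(-.152,.020):(314,540),(-.152,-.020):(388,543)}
px=lambda p:((p[0]+.5)/5-.5+240,(p[1]+.5)/5-.5+140)
def f(q):
    C,S=np.cos(q[2]),np.sin(q[2]);r=[]
    for (a,b),p in pts.items(): r+=list(proj(c,(q[0]+C*a-S*b,q[1]+S*a+C*b,.030))-px(p))
    return np.array(r)
s=least_squares(f,[.58,-.2,0]);print(s.x.round(4),np.degrees(s.x[2]),s.fun.round(1))
x,y,q=s.x;R=np.array([[np.cos(q),-np.sin(q)],[np.sin(q),np.cos(q)]])
for n,p in dict(left=(0,.158),right=(0,-.158),near=(-.138,0)).items(): print(n,(R@p+[x,y]).round(4))
st=env.get_state();print(np.degrees(yaw(st)),st["tcp_pos"])
w=cam("wrist");print(np.linalg.norm(w["R"].T@w["t"]), (-w["R"].T@w["t"]).round(3),(w["R"].T@[0,0,1]).round(3),w["K"][0,0])
E
```

```text
[ 0.597  -0.2073 -0.0852] -4.883398437591447 [-1.3 -0.3 -0.8 -0.4  1.2 -0.4  1.3 -0.2 -0.3  0.1 -0.1  1.1]
left [ 0.6104 -0.0498]
right [ 0.5835 -0.3647]
near [ 0.4595 -0.1955]
-72.36303264210373 [ 0.17415011 -0.54778032  0.23887233]
0.6884192673146726 [ 0.242 -0.525  0.374] [-0.266 -0.084 -0.96 ] 309.6756694976618
```

Emit:
move_arm:
  moves: [0.3,0.3,-0.04,1.178,0.085,0.3,0.3,-0.04,1.178,0.085,0.3,0.3,-0.04,1.178,0.085,0.3,0.3,-0.04,1.178,0.085,0.3,0.3,-0.04,1.178,0.085,0.3,0.3,-0.04,1.178,0.085,0.3,0.3,-0.04,1.178,0.085,0.3,0.3,-0.04,1.178,0.085,0.3,0.3,-0.04,1.178,0.085,0.3,0.3,-0.04,1.178,0.085,0.3,0.3,-0.04,1.178,0.085,0.3,0.3,-0.04,1.178,0.085]

```text
clock: 1.3
tcp_pos: [0.4757, -0.2455, 0.1989]
orientation: [-0.0, 0.735, 0.678, 0.0]
wrist_force: [0.0, -1.0, -0.1]
finger_gap: 0.0851
grip_force: 0.0
```

Emit:
move_arm:
  moves: [0.125,0.125,0.04,0,0.085,0.125,0.125,0.04,0,0.085,0.125,0.125,0.04,0,0.085,0.125,0.125,0.04,0,0.085,0.125,0.125,0.04,0,0.085,0.125,0.125,0.04,0,0.085,0.125,0.125,0.04,0,0.085]

```text
clock: 1.88
tcp_pos: [0.5991, -0.1237, 0.2392]
orientation: [0.0, 0.737, 0.676, -0.0]
wrist_force: [0.3, -0.0, -0.4]
finger_gap: 0.0852
grip_force: 0.0
```

```bash
python3 - <<'E'
from h import *
s=env.get_state();print(s["clock"],s["tcp_pos"],np.degrees(yaw(s)))
w=cam("wrist");print((-w["R"].T@w["t"]).round(4));np.savez("w1.npz",**w)
cv2.imwrite("pics/w1.png",cv2.resize(w["im"],(800,600),interpolation=cv2.INTER_CUBIC))
E
```

```text
1.8833 [ 0.59913586 -0.12370445  0.23921274] -4.87486347225167
[ 0.6059 -0.0513  0.3743]
```

View pics/w1.png

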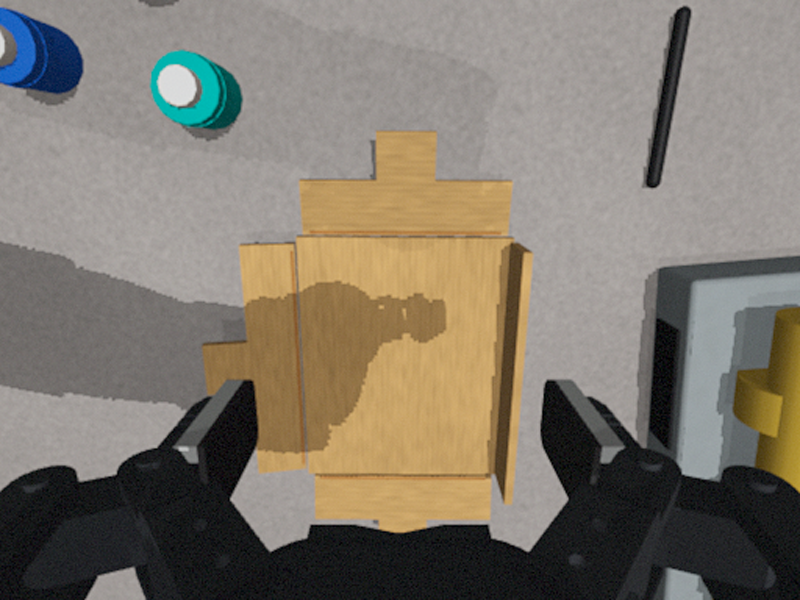

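The wrist view shows the left tongue with outer corners at (376,131) and (436,131), and its rim along v≈181. The near rim runs (240,243) to (259,470), and the right rim is along v≈520. I'll refine the tray pose from these.

```bash
cat > fit.py <<'E'
from tray import *
w=dict(np.load("w1.npz"))
k=lambda p:((p[0]+.5)/1.5625-.5,(p[1]+.5)/1.5625-.5)
G=lambda p,z:onz(w,k(p),z)[:2]
T=[(376,131),(436,131)];base=[(376,180),(437,180)];rim=[(300,181),(512,181)];near=[(240,243),(259,470)];right=[(318,520),(490,520)]
z=.030
def loc(q,p):
    d=p-q[:2];C,S=np.cos(q[2]),np.sin(q[2]);return np.array([C*d[0]+S*d[1],-S*d[0]+C*d[1]])
def f(q):
    r=[]
    for p,x in zip(T+base,[-.02,.02]*2): r.append(loc(q,G(p,z))[0]-x)
    for p in rim+base: r.append(loc(q,G(p,z))[1]-.138)
    for p in near: r.append(loc(q,G(p,z))[0]+.118)
    for p in right: r.append(loc(q,G(p,z))[1]+.138)
    return np.array(r)*1000
s=least_squares(f,[.597,-.207,-.085]);q=s.x;print(q.round(4),np.degrees(q[2]),s.fun.round(1))
print("tongue end y",[loc(q,G(p,z)) for p in T],"rim x",[loc(q,G(p,z)) for p in rim])
R=np.array([[np.cos(q[2]),-np.sin(q[2])],[np.sin(q[2]),np.cos(q[2])]])
for n,p in dict(left=(0,.158),right=(0,-.158),near=(-.138,0)).items(): print(n,(R@p+q[:2]).round(4))
E
python3 fit.py
python3 - <<'E'
from h import *
# height check: tongue outer corners top cam vs wrist
w=dict(np.load("w1.npz"));c=cam("top")
k=lambda p:((p[0]+.5)/1.5625-.5,(p[1]+.5)/1.5625-.5);px=lambda p:((p[0]+.5)/5-.5+240,(p[1]+.5)/5-.5+140)
for a,b in [((376,131),(57,266)),((436,131),(67,192))]: print(tri((w,k(a)),(c,px(b))))
E
```

```text
[ 0.5967 -0.2047 -0.0902] -5.165898413014428 [-0.3  0.  -0.5  1.6  1.   2.   2.   2.3 -0.2 -0.6 -4.2 -3.1]
tongue end y [array([-0.02030671,  0.17202584]), array([0.02004379, 0.17228686])] rim x [array([-0.07307512,  0.13900431]), array([0.07348933, 0.13996046])]
left [ 0.6109 -0.0473]
right [ 0.5825 -0.362 ]
near [ 0.4593 -0.1922]
(array([ 0.59114287, -0.03405029,  0.03399217]), [np.float64(2.51828826210125), np.float64(2.5182882621013154)])
(array([ 0.62810517, -0.03842993,  0.05950738]), [np.float64(2.8039365691165963), np.float64(2.8039365691166283)])
```

Emit:
move_arm:
  moves: [0.012,0.077,-0.05,-0.005,0.085,0.012,0.077,-0.05,-0.005,0.085,0.012,0.077,-0.05,-0.005,0.085,0.012,0.077,-0.12,-0.005,0.075,0.012,0.077,-0.12,-0.005,0.07,0.012,0.077,-0.16,-0.005,0.065,0.012,0.077,-0.19,-0.005,0.06,0.012,0.077,-0.205,-0.005,0.06,0.012,0.077,-0.218,-0.005,0.06,0.012,0.077,-0.218,-0.005,0.06]
  newtons: 30

```text
clock: 2.82
tcp_pos: [0.6077, -0.0473, 0.018]
orientation: [-0.002, 0.739, 0.674, -0.002]
wrist_force: [-0.5, -0.8, -0.5]
finger_gap: 0.0598
grip_force: 0.0
```

Emit:
move_arm:
  moves: [0,0,0,0,0.03,0,0,0,0,0.03,0,0,0,0,0.03,0,0,0,0,0.03,0,0,0,0,0.03,0,0,0,0,0.03]
  newtons: 30

```text
clock: 3.32
tcp_pos: [0.6104, -0.0471, 0.0222]
orientation: [0.0, 0.738, 0.674, -0.001]
wrist_force: [-4.4, -3.8, 0.2]
finger_gap: 0.0391
grip_force: 31.2
```

Emit:
move_arm:
  moves: [0,-0.0007,0.0092,0,0.03,0,-0.0029,0.0182,0,0.03,-0.0006,-0.0064,0.0268,0,0.03,-0.001,-0.0113,0.0347,0,0.03,-0.0016,-0.0172,0.0417,0,0.03,-0.0022,-0.0242,0.0477,0,0.03,-0.0029,-0.0321,0.0526,0,0.03,-0.0037,-0.0406,0.0561,0,0.03,-0.0045,-0.0496,0.0583,0,0.03,-0.0053,-0.0588,0.059,0,0.03,-0.0058,-0.0638,0.059,0,0.03,-0.0058,-0.0638,0.059,0,0.03]
  newtons: 30

```text
clock: 4.32
tcp_pos: [0.6047, -0.1099, 0.0816]
orientation: [-0.001, 0.738, 0.674, 0.001]
wrist_force: [-6.1, 3.5, 0.0]
finger_gap: 0.039
grip_force: 31.9
```

Emit:
move_arm:
  moves: [0,0,0,0,0.07,0,0,0,0,0.07,0,0,0,0,0.07,0,0,0.03,0,0.085,0,0,0.07,0,0.085,0,0,0.1,0,0.085,0,0,0.13,0,0.085,-0.04,-0.025,0.14,0.12,0.085,-0.08,-0.05,0.14,0.24,0.085,-0.146,-0.087,0.14,0.36,0.085,-0.146,-0.087,0.14,0.48,0.085,-0.146,-0.087,0.14,0.6,0.085]

```text
clock: 5.32
tcp_pos: [0.4557, -0.199, 0.2216]
orientation: [0.001, 0.505, 0.863, -0.001]
wrist_force: [0.5, 0.9, 0.6]
finger_gap: 0.085
grip_force: 0.0
```

Emit:
move_arm:
  moves: [0,0,0,0.97,0.085,0,0,0,0.97,0.085,0,0,0,0.97,0.085,0,0,0,0.97,0.085,0,0,0,0.97,0.085,0,0,0,0.97,0.085,0,0,0,0.97,0.085,0,0,0,0.97,0.085,0,0,0,0.97,0.085,0,0,0,0.97,0.085]

```text
clock: 6.15
tcp_pos: [0.4601, -0.1973, 0.2211]
orientation: [0.001, 0.047, 0.999, -0.001]
wrist_force: [0.6, 0.4, 1.0]
finger_gap: 0.0848
grip_force: 0.0
```

```bash
python3 - <<'E'
from h import *
s=env.get_state();print(s["clock"],s["tcp_pos"],np.degrees(yaw(s)))
w=cam("wrist");print((-w["R"].T@w["t"]).round(4));np.savez("w2.npz",**w)
cv2.imwrite("pics/w2.png",cv2.resize(w["im"],(800,600),interpolation=cv2.INTER_CUBIC))
E
```

```text
6.15 [ 0.46006075 -0.19726446  0.22112865] 84.64363412342912
[ 0.3901 -0.1888  0.3561]
```

View pics/w2.png

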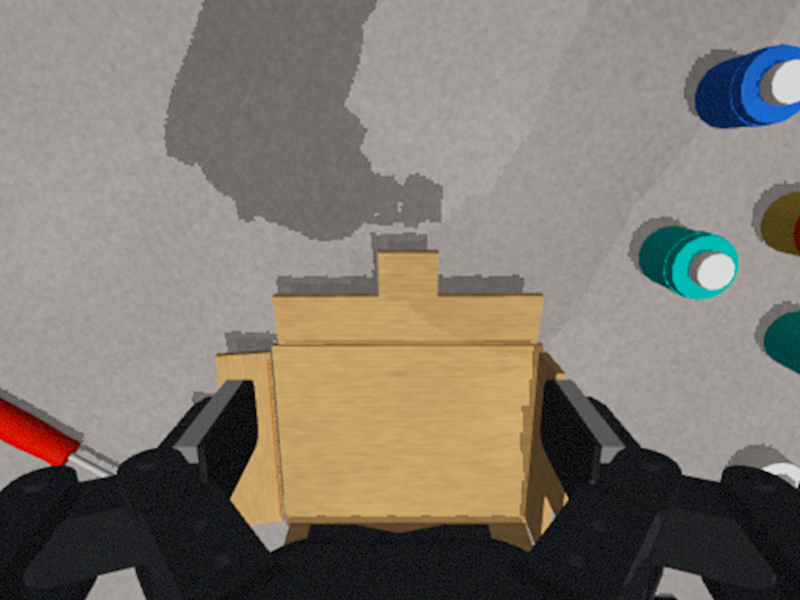

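The left panel is up. The near tongue's corners are at (378,250) and (438,251), with its base at v≈294.

```bash
python3 - <<'E'
from h import *
w=dict(np.load("w2.npz"));k=lambda p:((p[0]+.5)/1.5625-.5,(p[1]+.5)/1.5625-.5)
P=[onz(w,k(p),.03)[:2] for p in [(378,250),(438,251),(378,294),(439,294),(274,295),(543,295)]]
print(np.round(P,4)); print("base mid",(P[2]+P[3])/2,"rim mid",(P[4]+P[5])/2,"end mid",(P[0]+P[1])/2)
d=P[4]-P[5];print(np.degrees(np.arctan2(-d[1],-d[0])),np.linalg.norm(d),np.linalg.norm(P[0]-P[1]))
# left panel top rim ends in this view: predicted for upright
q=[.5967,-.2047,-.0902];C,S=np.cos(q[2]),np.sin(q[2])
for th in (1.4,1.57,1.6):
  for lx in (-.0735,):
    y=.098+.040*np.cos(th)-.003*np.sin(th);z=.027+.04*np.sin(th)+.003*np.cos(th)
    print(th,(proj(w,(q[0]+C*lx-S*y,q[1]+S*lx+C*y,z))+.5)*1.5625)
E
```

```text
[[ 0.448  -0.2086]
 [ 0.4525 -0.1679]
 [ 0.479  -0.2118]
 [ 0.4829 -0.1693]
 [ 0.473  -0.2844]
 [ 0.4903 -0.0969]]
base mid [ 0.48091867 -0.19055106] rim mid [ 0.48164088 -0.19062831] end mid [ 0.45023402 -0.18822756]
84.73559283399544 0.18824552332671332 0.0409026702550804
1.4 [560.65159827 373.23122258]
1.57 [550.21867292 373.2949095 ]
1.6 [548.32771576 373.22785339]
```

Emit:
move_arm:
  moves: [0.001,0.007,-0.04,0,0.085,0.001,0.007,-0.08,0,0.08,0.001,0.007,-0.12,0,0.07,0.001,0.007,-0.16,0,0.06,0.001,0.007,-0.185,0,0.06,0.001,0.007,-0.2,0,0.06,0.001,0.007,-0.2,0,0.06,0.001,0.007,-0.2,0,0.03,0.001,0.007,-0.2,0,0.03,0.001,0.007,-0.2,0,0.03,0.001,0.007,-0.2,0,0.03,0.001,0.007,-0.2,0,0.03]
  newtons: 30

```text
clock: 7.2
tcp_pos: [0.4609, -0.1915, 0.022]
orientation: [0.001, 0.046, 0.999, -0.002]
wrist_force: [-2.0, -3.5, -2.2]
finger_gap: 0.0392
grip_force: 30.4
```

Emit:
move_arm:
  moves: [0.0007,0,0.0092,0,0.03,0.0029,0,0.0182,0,0.03,0.0064,-0.0006,0.0268,0,0.03,0.0113,-0.001,0.0347,0,0.03,0.0172,-0.0016,0.0417,0,0.03,0.0242,-0.0022,0.0477,0,0.03,0.0321,-0.0029,0.0526,0,0.03,0.0406,-0.0037,0.0561,0,0.03,0.0496,-0.0045,0.0583,0,0.03,0.0588,-0.0053,0.059,0,0.03,0.0638,-0.0058,0.059,0,0.03,0.0638,-0.0058,0.059,0,0.03]
  newtons: 30

```text
clock: 8.2
tcp_pos: [0.5215, -0.1969, 0.0803]
orientation: [-0.003, 0.047, 0.999, -0.002]
wrist_force: [-10.4, -4.6, 1.7]
finger_gap: 0.0391
grip_force: 31.7
```

Emit:
move_arm:
  moves: [0,0,0,0,0.07,0,0,0,0,0.07,0,0,0,0,0.07,0,0,0.03,0,0.085,0,0,0.07,0,0.085,0,0,0.1,0,0.085,0,0,0.14,0,0.085,0.02,-0.06,0.15,-0.12,0.085,0.05,-0.12,0.15,-0.24,0.085,0.06,-0.16,0.15,-0.36,0.085,0.06,-0.165,0.15,-0.48,0.085,0.06,-0.165,0.15,-0.6,0.085]

```text
clock: 9.2
tcp_pos: [0.5857, -0.3665, 0.229]
orientation: [0.002, 0.343, 0.939, -0.001]
wrist_force: [-0.7, 0.4, 0.0]
finger_gap: 0.0851
grip_force: 0.0
```

Emit:
move_arm:
  moves: [0,0,0,-0.97,0.085,0,0,0,-0.97,0.085,0,0,0,-0.97,0.085,0,0,0,-0.97,0.085,0,0,0,-0.97,0.085,0,0,0,-0.97,0.085,0,0,0,-0.97,0.085,0,0,0,-0.97,0.085,0,0,0,-0.97,0.085,0,0,0,-0.97,0.085]

```text
clock: 10.03
tcp_pos: [0.5846, -0.3606, 0.2301]
orientation: [0.001, 0.737, 0.676, 0.0]
wrist_force: [-0.7, -0.9, 0.2]
finger_gap: 0.0854
grip_force: 0.0
```

```bash
python3 - <<'E'
from h import *
s=env.get_state();print(s["clock"],s["tcp_pos"],np.degrees(yaw(s)))
w=cam("wrist");print((-w["R"].T@w["t"]).round(4));np.savez("w3.npz",**w)
cv2.imwrite("pics/w3.png",cv2.resize(w["im"],(800,600),interpolation=cv2.INTER_CUBIC))
E
```

```text
10.0333 [ 0.584608   -0.36055284  0.23008601] -4.987831523870093
[ 0.5913 -0.2882  0.3652]
```

View pics/w3.png

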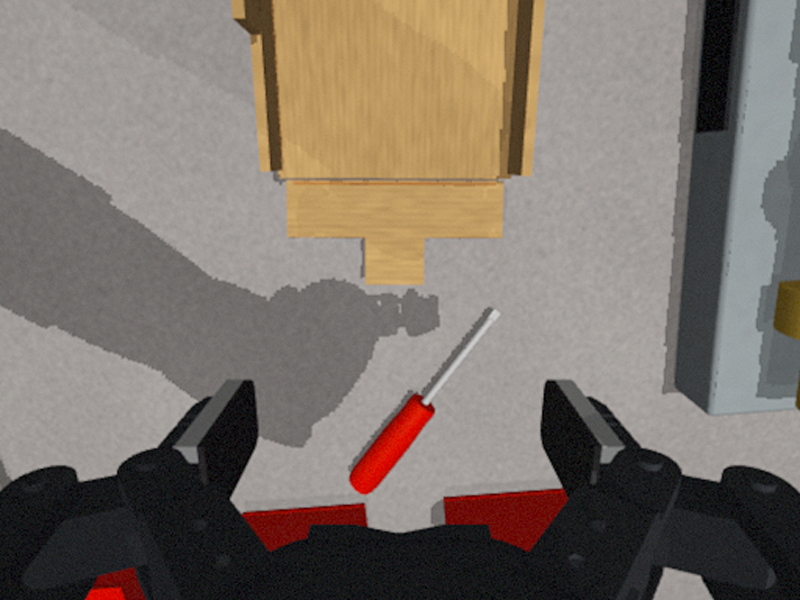

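The right tongue's corners are (365,284) and (425,284), with its base at v≈237. The near panel looks upright (left edge), and the screwdriver's tip is at (495,312).

```bash
python3 - <<'E'
from h import *
w=dict(np.load("w3.npz"));k=lambda p:((p[0]+.5)/1.5625-.5,(p[1]+.5)/1.5625-.5)
P=[onz(w,k(p),.03)[:2] for p in [(365,284),(425,284),(365,237),(425,237),(288,237),(503,236)]]
print(np.round(P,4)); print("base mid",(P[2]+P[3])/2,"rim mid",(P[4]+P[5])/2,"end mid",(P[0]+P[1])/2)
d=P[5]-P[4];print(np.degrees(np.arctan2(d[1],d[0])),np.linalg.norm(d))
print("driver tip",onz(w,k((495,312)),.005))
q=[.5967,-.2047,-.0902];C,S=np.cos(q[2]),np.sin(q[2])
for th in (1.4,1.5,1.57,1.6):
  v=[]
  for off in (-.003,.003):
    x=-(.078+.040*np.cos(th)+off*np.sin(th));z=.027+.04*np.sin(th)-off*np.cos(th);y=-.0935
    v.append((proj(w,(q[0]+C*x-S*y,q[1]+S*x+C*y,z))+.5)*1.5625)
  print(th,np.round(v,1).tolist())
E
```

```text
[[ 0.5603 -0.371 ]
 [ 0.603  -0.3747]
 [ 0.5639 -0.3375]
 [ 0.6054 -0.3411]
 [ 0.5106 -0.3329]
 [ 0.6594 -0.345 ]]
base mid [ 0.58463286 -0.33929707] rim mid [ 0.58500511 -0.3389794 ] end mid [ 0.58167805 -0.3728426 ]
-4.649137182426938 0.14934892363643476
driver tip [ 0.65675856 -0.40830755  0.005     ]
1.4 [[258.0, 176.9], [248.6, 176.8]]
1.5 [[264.7, 176.9], [254.8, 176.8]]
1.57 [[269.4, 176.9], [259.4, 176.9]]
1.6 [[271.5, 176.9], [261.3, 176.9]]
```

Emit:
move_arm:
  moves: [-0.002,0,-0.04,0,0.08,-0.002,0,-0.08,0,0.07,-0.002,0,-0.12,0,0.06,-0.002,0,-0.16,0,0.06,-0.002,0,-0.19,0,0.06,-0.002,0,-0.209,0,0.06,-0.002,0,-0.209,0,0.06,-0.002,0,-0.209,0,0.03,-0.002,0,-0.209,0,0.03,-0.002,0,-0.209,0,0.03,-0.002,0,-0.209,0,0.03,-0.002,0,-0.209,0,0.03]
  newtons: 30

```text
clock: 11.08
tcp_pos: [0.582, -0.3611, 0.0219]
orientation: [0.001, 0.738, 0.674, -0.0]
wrist_force: [-5.1, 0.9, 0.2]
finger_gap: 0.0394
grip_force: 30.7
```

Emit:
move_arm:
  moves: [0,0.0007,0.0092,0,0.03,0,0.0029,0.0182,0,0.03,0.0006,0.0064,0.0268,0,0.03,0.001,0.0113,0.0347,0,0.03,0.0016,0.0172,0.0417,0,0.03,0.0022,0.0242,0.0477,0,0.03,0.0029,0.0321,0.0526,0,0.03,0.0037,0.0406,0.0561,0,0.03,0.0045,0.0496,0.0583,0,0.03,0.0053,0.0588,0.059,0,0.03,0.0058,0.0638,0.059,0,0.03,0.0058,0.0638,0.059,0,0.03]
  newtons: 30

```text
clock: 12.08
tcp_pos: [0.5876, -0.2983, 0.081]
orientation: [0.002, 0.738, 0.674, -0.002]
wrist_force: [-7.6, -5.9, -4.5]
finger_gap: 0.039
grip_force: 32.1
```

Emit:
move_arm:
  moves: [0,0,0,0,0.07,0,0,0,0,0.07,0,0,0,0,0.07,0,0,0.03,0,0.085,0,0,0.07,0,0.085,0,0,0.1,0,0.085,0,0,0.14,0,0.085,0,0.04,0.16,0.0,0.085,0,0.08,0.16,0.0,0.085,0.0,0.12,0.16,0,0.085,0,0.16,0.16,0,0.085,0,0.16,0.16,0,0.085]

```text
clock: 13.08
tcp_pos: [0.5885, -0.13, 0.2417]
orientation: [0.0, 0.736, 0.677, 0.002]
wrist_force: [0.5, 0.0, -0.6]
finger_gap: 0.085
grip_force: 0.0
```

```bash
python3 - <<'E'
from h import *
s=env.get_state();print(s["clock"],s["tcp_pos"],np.degrees(yaw(s)))
w=cam("wrist");print((-w["R"].T@w["t"]).round(4));np.savez("w4.npz",**w)
cv2.imwrite("pics/w4.png",cv2.resize(w["im"],(800,600),interpolation=cv2.INTER_CUBIC))
E
```

```text
13.0833 [ 0.58846484 -0.12997308  0.241685  ] -4.7588068345807715
[ 0.5946 -0.058   0.377 ]
```

View pics/w4.png

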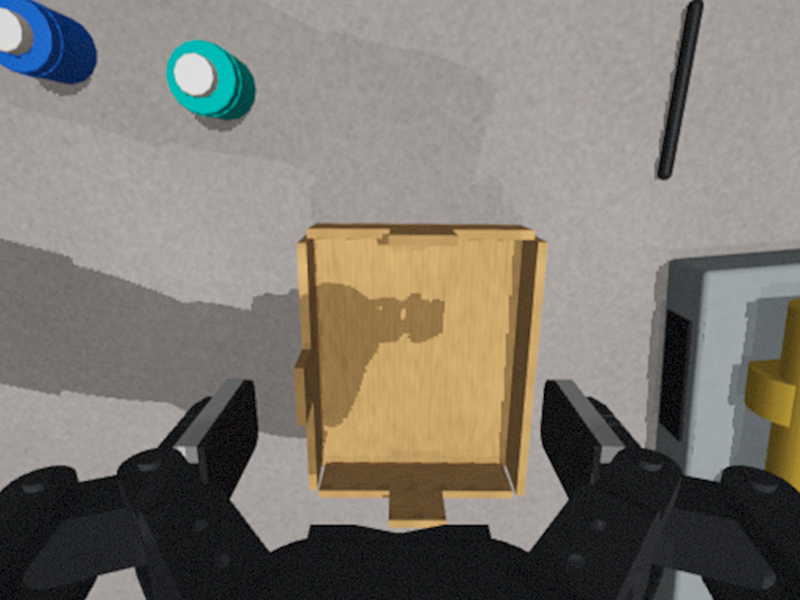

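All three panels look upright. I'll check the rims against the tray model while I move over the meters and covers.

Emit:
move_arm:
  moves: [-0.048,0.39,0.09,0,0.085,-0.048,0.39,0.09,0,0.085,-0.048,0.39,0.09,0,0.085,-0.048,0.39,0.09,0,0.085,-0.048,0.39,0.09,0,0.085,-0.048,0.39,0.09,0,0.085,-0.048,0.39,0.09,0,0.085,-0.048,0.39,0.09,0,0.085,-0.048,0.39,0.09,0,0.085,-0.048,0.39,0.09,0,0.085,-0.048,0.39,0.09,0,0.085,-0.048,0.39,0.09,0,0.085]

```text
clock: 14.13
tcp_pos: [0.5407, 0.2545, 0.3303]
orientation: [0.001, 0.737, 0.676, 0.001]
wrist_force: [-0.8, -0.9, 0.6]
finger_gap: 0.0854
grip_force: 0.0
```

```bash
python3 - <<'E'
from h import *
w=dict(np.load("w4.npz"))
q=[.5967,-.2055,-.0880];C,S=np.cos(q[2]),np.sin(q[2])
for nm,b,e,ax in (("left",.098,.0735,1),("right",.098,.0735,-1),("near",.078,.0935,0)):
  for th in (1.45,1.57):
   v=[]
   for a in (-e,e):
    for off in (-.003,.003):
     r=b+.040*np.cos(th)+off*np.sin(th);z=.027+.04*np.sin(th)-off*np.cos(th)
     x,y=(a,ax*r) if ax else (-r,a)
     v.append((proj(w,(q[0]+C*x-S*y,q[1]+S*x+C*y,z))+.5)*1.5625)
   print(nm,th,np.round(v).astype(int).tolist())
s=env.get_state();print(s["clock"],s["tcp_pos"],np.degrees(yaw(s)))
w=cam("wrist");print((-w["R"].T@w["t"]).round(4));np.savez("w5.npz",**w)
cv2.imwrite("pics/w5.png",cv2.resize(w["im"],(800,600),interpolation=cv2.INTER_CUBIC))
E
```

```text
left 1.45 [[306, 237], [306, 228], [535, 239], [535, 229]]
left 1.57 [[307, 245], [306, 236], [534, 246], [535, 237]]
right 1.45 [[319, 501], [319, 507], [513, 502], [512, 508]]
right 1.57 [[318, 495], [319, 502], [513, 496], [513, 503]]
near 1.45 [[310, 494], [302, 493], [297, 247], [288, 247]]
near 1.57 [[316, 494], [308, 494], [304, 247], [295, 247]]
14.1333 [0.5406902  0.25446995 0.33031174] -5.011477248484959
[0.5473 0.3266 0.4655]
```

View pics/w5.png

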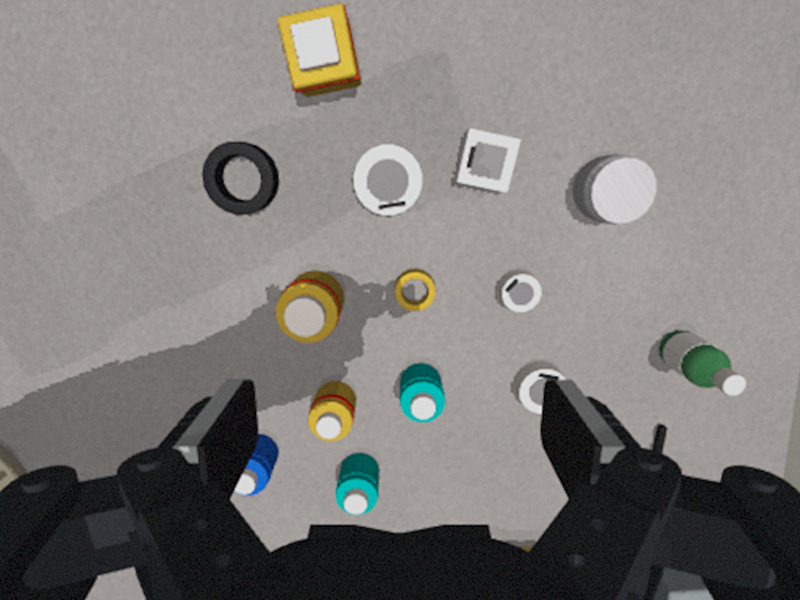

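The wrist view shows:
- **Meters, by neck:** square (317,43), medium (305,317), small (328,426).
- **Covers:** square (488,160), small (521,292), medium (542,390, partly behind a finger), large (388,180), which isn't needed.
- **Panels:** their angles need a closer numeric check.

```bash
cat > blobs.py <<'E'
from h import *
def whites(c,roi=None,lo=150,sat=45,amin=40,amax=6000):
    hsv=cv2.cvtColor(c["im"],cv2.COLOR_BGR2HSV)
    m=((hsv[...,1]<sat)&(hsv[...,2]>lo)).astype(np.uint8)
    out=[]
    for k in cv2.findContours(m,cv2.RETR_EXTERNAL,cv2.CHAIN_APPROX_NONE)[0]:
        a=cv2.contourArea(k)
        if amin<a<amax:
            M=cv2.moments(k);out.append((np.array([M["m10"]/M["m00"],M["m01"]/M["m00"]]),a,cv2.minAreaRect(k),k))
    return out
E
python3 - <<'E'
from blobs import *
w4=dict(np.load("w4.npz"))
for u in (224,): print("left col",[tuple(int(t) for t in w4["im"][v,u]) for v in range(138,160)])
print("right col", [tuple(int(t) for t in w4["im"][v,224]) for v in range(292,324,1)])
w=dict(np.load("w5.npz"));t=cam("top")
h=cv2.cvtColor(w["im"],cv2.COLOR_BGR2HSV);print("white sample",h[27,203],h[115,232],h[202,195],"bench",h[120,350],h[50,100])
T=whites(t,lo=165,sat=60,amin=15)
for uv,a,r,k in whites(w,lo=195,sat=30):
    print((uv*1.5625).round(0),a,np.round(r[1],1),round(r[2],1),"z.022",onz(w,uv,.022)[:2].round(4),"z.067",onz(w,uv,.067)[:2].round(4),"z.059",onz(w,uv,.059)[:2].round(4))
for uv,a,r,k in T:
    if uv[0]<260 and 100<uv[1]<300: print("top",uv.round(1),a,"z.022",onz(t,uv,.022)[:2].round(4),"z.067",onz(t,uv,.067)[:2].round(4),"z.059",onz(t,uv,.059)[:2].round(4))
E
```

```text
left col [(154, 157, 162), (154, 159, 164), (153, 154, 160), (156, 157, 161), (137, 145, 154), (77, 101, 126), (46, 75, 98), (49, 74, 97), (76, 124, 157), (103, 159, 197), (110, 166, 203), (107, 165, 201), (106, 164, 201), (105, 161, 198), (97, 151, 189), (102, 160, 198), (119, 180, 217), (110, 176, 212), (115, 177, 214), (111, 175, 214), (111, 175, 213), (112, 173, 211)]
right col [(101, 164, 201), (103, 164, 199), (105, 164, 200), (93, 145, 180), (57, 93, 128), (47, 79, 110), (39, 71, 95), (44, 73, 97), (48, 76, 98), (43, 71, 94), (47, 77, 98), (42, 71, 93), (44, 71, 96), (44, 74, 95), (48, 75, 96), (37, 70, 93), (44, 72, 95), (43, 72, 94), (41, 71, 92), (45, 71, 94), (34, 61, 83), (58, 94, 120), (91, 145, 182), (105, 167, 204), (106, 166, 202), (105, 165, 203), (126, 160, 187), (155, 159, 165), (158, 160, 162), (155, 157, 162), (158, 160, 166), (158, 159, 166)]
white sample [ 90   1 217] [ 90   1 219] [ 15  19 188] bench [  3  16 161] [ 11  13 163]
[355. 504.] 118.0 [12. 12.] 45.0 z.022 [ 0.4703 -0.0264] z.067 [0.4781 0.0094] z.059 [0.4767 0.003 ]
[245. 485.] 89.0 [ 9.8 12.1] 26.6
[... 1352 characters left out ...]
.1] 15.5 z.022 [0.5011 0.4164] z.067 [0.4989 0.4015] z.059 [0.4993 0.4041]
top [198.5 206. ] 48.0 z.022 [0.553  0.1031] z.067 [0.549  0.0989] z.059 [0.5497 0.0996]
top [121.3 210.9] 395.5 z.022 [0.5357 0.3078] z.067 [0.5322 0.2965] z.059 [0.5328 0.2985]
top [124.  176.8] 93.5 z.022 [0.6276 0.305 ] z.067 [0.621  0.2939] z.059 [0.6222 0.2959]
top [167.4 167.2] 73.0 z.022 [0.6563 0.19  ] z.067 [0.6488 0.1828] z.059 [0.6501 0.1841]
top [205.5 161.7] 251.5 z.022 [0.6734 0.0881] z.067 [0.6653 0.0843] z.059 [0.6667 0.085 ]
top [132.5 135.6] 314.0 z.022 [0.7408 0.2876] z.067 [0.7304 0.2771] z.059 [0.7322 0.279 ]
top [194.5 102.8] 35.0 z.022 [0.8362 0.123 ] z.067 [0.8225 0.1181] z.059 [0.8249 0.1189]
```

The panel spacing suggests the left panel, or possibly the right, is about 0.05 rad short of upright. I'll press both against their stops from outside with closed fingers.

Emit:
move_arm:
  moves: [0.067,-0.333,0,0,0,0.067,-0.333,0,0,0,0.067,-0.333,0,0,0,0.067,-0.333,0,0,0,0.067,-0.333,0,0,0,0.067,-0.333,0,0,0,0.067,-0.333,0,0,0,0.067,-0.333,0,0,0,0.067,-0.333,-0.02,0,0,0.067,-0.333,-0.06,0,0,0.067,-0.333,-0.1,0,0,0.067,-0.333,-0.14,0,0]

```text
clock: 15.23
tcp_pos: [0.6066, -0.083, 0.1881]
orientation: [0.001, 0.74, 0.673, 0.0]
wrist_force: [0.5, -0.3, 0.1]
finger_gap: -0.0003
grip_force: 0.0
```

Emit:
move_arm:
  moves: [0,0,-0.04,0,0,0,0,-0.08,0,0,0,0,-0.11,0,0,0,0,-0.115,0,0,0,0,-0.115,0,0,0,-0.006,-0.115,0,0,-0.001,-0.009,-0.115,0,0,-0.001,-0.012,-0.115,0,0,-0.001,-0.014,-0.115,0,0,-0.001,-0.014,-0.115,0,0]

```text
clock: 16.07
tcp_pos: [0.6076, -0.094, 0.0765]
orientation: [0.001, 0.738, 0.675, 0.002]
wrist_force: [1.1, 2.7, 3.1]
finger_gap: -0.0001
grip_force: 1.5
```

Emit:
move_arm:
  moves: [0,-0.001,0,0,0,0,-0.002,0,0,0,0,-0.003,0,0,0,0,-0.004,0,0,0,0,-0.004,0,0,0]

```text
clock: 16.48
tcp_pos: [0.6073, -0.0943, 0.076]
orientation: [-0.001, 0.737, 0.676, 0.003]
wrist_force: [1.8, 12.4, 6.9]
finger_gap: -0.0002
grip_force: 6.7
```

Emit:
move_arm:
  moves: [0,0.015,0,0,0,0,0.018,0.02,0,0,0,0.018,0.06,0,0,0,0.018,0.1,0,0,0,0.018,0.12,0,0,-0.022,-0.236,0.12,0,0,-0.022,-0.236,0.12,0,0,-0.022,-0.236,0.12,0,0,-0.022,-0.236,0.12,0,0,-0.022,-0.236,0.12,0,0,-0.022,-0.236,0.12,0,0,-0.022,-0.236,0.12,0,0]

```text
clock: 17.48
tcp_pos: [0.5825, -0.3409, 0.1936]
orientation: [0.001, 0.74, 0.672, -0.002]
wrist_force: [0.1, 1.0, 0.5]
finger_gap: -0.0
grip_force: 0.0
```

Emit:
move_arm:
  moves: [0,0,-0.04,0,0,0,0,-0.08,0,0,0,0,-0.11,0,0,0,0,-0.12,0,0,0,0,-0.12,0,0,0,0.006,-0.12,0,0,0.001,0.01,-0.12,0,0,0.001,0.013,-0.12,0,0,0.001,0.016,-0.12,0,0,0.001,0.018,-0.12,0,0]

```text
clock: 18.32
tcp_pos: [0.586, -0.3157, 0.0761]
orientation: [0.001, 0.738, 0.675, 0.0]
wrist_force: [-0.2, 0.8, 0.1]
finger_gap: 0.0
grip_force: 0.0
```

Emit:
move_arm:
  moves: [0,0.002,0,0,0,0,0.003,0,0,0,0,0.004,0,0,0,0,0.005,0,0,0,0,0.006,0,0,0,0,0.006,0,0,0]

```text
clock: 18.82
tcp_pos: [0.5856, -0.3137, 0.0756]
orientation: [0.003, 0.739, 0.674, -0.002]
wrist_force: [-1.5, -9.2, 0.6]
finger_gap: -0.0001
grip_force: 4.9
```

Both panels meet firm stops, at y = -0.094 and -0.314, so both are upright. The midpoint puts the tray centre at y = -0.204, which matches the wrist camera. Next is the medium cover.

Emit:
move_arm:
  moves: [0,-0.018,0,0,0,0,-0.02,0.02,0,0,0,-0.02,0.06,0,0.03,0,-0.02,0.1,0,0.06,0,-0.02,0.14,0,0.085,0.08,0.4,0.15,0,0.085,0.08,0.4,0.15,0,0.085,0.08,0.4,0.15,0,0.085,0.08,0.4,0.15,0,0.085,0.08,0.4,0.15,0,0.085,0.08,0.4,0.15,0,0.085,0.08,0.4,0.15,0,0.085]

```text
clock: 19.82
tcp_pos: [0.6393, -0.0412, 0.2211]
orientation: [-0.0, 0.738, 0.674, 0.0]
wrist_force: [1.2, 0.6, 0.2]
finger_gap: 0.0847
grip_force: 0.0
```

Emit:
move_arm:
  moves: [0,0,0,0,0.07,0,0,0,0,0.07,0,0,0,0,0.07,0,0,0,0,0.07,0,0,0,0,0.07]

```text
clock: 20.23
tcp_pos: [0.6393, -0.0449, 0.221]
orientation: [-0.0, 0.739, 0.674, -0.0]
wrist_force: [0.5, -0.8, 0.7]
finger_gap: 0.07
grip_force: 0.0
```

```bash
cat > look.py <<'E'
from blobs import *
import sys
z=[float(a) for a in sys.argv[1:]]
s=env.get_state();print(s["clock"],"tcp",s["tcp_pos"].round(4),"yaw",np.degrees(yaw(s)).round(2),"j",s["joint_pos"].round(2))
w=cam("wrist");np.savez("w_last.npz",**w)
for uv,a,r,k in whites(w,lo=185,sat=30,amin=60):
    c=(uv*1.5625).round()
    if c[1]>560: continue
    print(c,a,np.round(r[1],1),"|",*[f"z{q}: {onz(w,uv,q)[:2].round(4)}" for q in z])
E
python3 look.py .022 .067 .059
```

```text
20.2333 tcp [ 0.6393 -0.0449  0.221 ] yaw -5.29 j [-0.2   0.45  0.2   1.32 -0.    1.47]
[126. 227.] 411.5 [24.7 21.2] | z0.022: [ 4.554e-01 -1.000e-04] z0.067: [0.4812 0.0036] z0.059: [0.4766 0.0029]
[60. 74.] 525.0 [27. 25.] | z0.022: [0.4374 0.0986] z0.067: [0.4656 0.089 ] z0.059: [0.4606 0.0907]
[214.  33.] 570.0 [29.4 25.5] | z0.022: [0.5394 0.1129] z0.067: [0.5538 0.1013] z0.059: [0.5513 0.1034]
[434.  48.] 2152.5 [55. 50.] | z0.022: [0.6744 0.0919] z0.067: [0.6707 0.0832] z0.059: [0.6714 0.0848]
```

Emit:
move_arm:
  moves: [0.035,0.136,-0.02,0,0.085,0.035,0.136,-0.02,0,0.085,0.035,0.136,-0.02,0,0.085,0.035,0.136,-0.02,0,0.085,0.035,0.136,-0.02,0,0.085,0.035,0.136,-0.02,0,0.085]

```text
clock: 20.78
tcp_pos: [0.6745, 0.0925, 0.2006]
orientation: [-0.0, 0.738, 0.675, -0.001]
wrist_force: [0.3, -0.5, -0.1]
finger_gap: 0.0849
grip_force: 0.0
```

```bash
python3 look.py .022 .067 .059; python3 - <<'E'
from h import *
w=dict(np.load("w_last.npz"));cv2.imwrite("pics/w6.png",w["im"])
E
```

```text
20.7833 tcp [0.6745 0.0925 0.2006] yaw -5.12 j [ 0.02  0.54  0.29  1.33 -0.    1.68]
[ 45. 321.] 401.0 [25.5 20.6] | z0.022: [0.431  0.0806] z0.067: [0.467  0.0927] z0.059: [0.4606 0.0906]
[189. 288.] 422.5 [25.  21.9] | z0.022: [0.5342 0.095 ] z0.067: [0.5553 0.105 ] z0.059: [0.5516 0.1032]
[398. 274.] 1616.5 [45. 46.] | z0.022: [0.6747 0.0918] z0.067: [0.6757 0.1023] z0.059: [0.6755 0.1004]
[674. 229.] 423.0 [22.4 24.6] | z0.022: [0.8548 0.1061] z0.067: [0.8299 0.1145] z0.059: [0.8344 0.113 ]
[349. 110.] 1243.0 [40.3 38.9] | z0.022: [0.6539 0.1964] z0.067: [0.6578 0.1919] z0.059: [0.6571 0.1927]
```

View pics/w6.png

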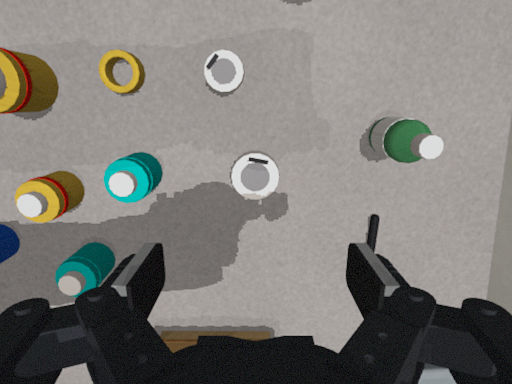

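The medium cover sits at (255,175) in the 512-px image. Two wrist positions agree on (0.6746, 0.0918) at a height of 22 mm. Grasping it now.

Emit:
move_arm:
  moves: [0,-0.0005,-0.04,0,0.085,0,-0.0005,-0.08,0,0.08,0,-0.0005,-0.12,0,0.075,0,-0.0005,-0.15,0,0.07,0,-0.0005,-0.175,0,0.07,0,-0.0005,-0.188,0,0.07,0,-0.0005,-0.188,0,0.07,0,-0.0005,-0.188,0,0.04,0,-0.0005,-0.188,0,0.04,0,-0.0005,-0.188,0,0.04,0,-0.0005,-0.188,0,0.04,0,-0.0005,-0.188,0,0.04]
  newtons: 40

```text
clock: 21.83
tcp_pos: [0.6759, 0.0919, 0.015]
orientation: [0.001, 0.738, 0.675, 0.001]
wrist_force: [0.8, -1.6, 4.1]
finger_gap: 0.0481
grip_force: 41.7
```

Emit:
move_arm:
  moves: [0,0,0,0,0.04,0,0,0.04,0,0.04,0,0,0.08,0,0.04,0,0,0.12,0,0.04,0,0,0.16,0,0.04,0,0,0.19,0,0.04,-0.22,0.108,0.19,0,0.04,-0.22,0.108,0.19,0,0.04,-0.22,0.108,0.19,0,0.04,-0.22,0.108,0.19,0,0.04,-0.22,0.108,0.19,0,0.04,-0.22,0.108,0.19,0,0.04]
  newtons: 40

```text
clock: 22.83
tcp_pos: [0.4518, 0.2009, 0.2032]
orientation: [-0.0, 0.738, 0.675, 0.0]
wrist_force: [0.2, 0.8, -0.7]
finger_gap: 0.0489
grip_force: 41.8
```

```bash
python3 look.py .207 .022 .067 .059; python3 - <<'E'
from h import *
w=dict(np.load("w_last.npz"));cv2.imwrite("pics/w7.png",w["im"])
E
```

```text
22.8333 tcp [0.4518 0.2009 0.2032] yaw -5.13 j [ 0.26  0.17 -0.23  1.17  0.    1.92]
[389. 475.] 299.0 [67.2 12.3] | z0.207: [0.4473 0.1782] z0.022: [0.4311 0.0444] z0.067: [0.435  0.0769] z0.059: [0.4343 0.0711]
[563. 415.] 277.5 [21.2 17.2] | z0.207: [0.5018 0.1947] z0.022: [0.5623 0.0841] z0.067: [0.5476 0.111 ] z0.059: [0.5502 0.1062]
[422. 358.] 825.0 [83.7 24.2] | z0.207: [0.4609 0.2172] z0.022: [0.4637 0.1383] z0.067: [0.463  0.1575] z0.059: [0.4631 0.1541]
[402. 280.] 895.0 [35. 37.] | z0.207: [0.4568 0.2411] z0.022: [0.4539 0.196 ] z0.067: [0.4546 0.207 ] z0.059: [0.4545 0.205 ]
[704. 254.] 550.5 [35. 37.] | z0.207: [0.5402 0.241 ] z0.022: [0.6547 0.1958] z0.067: [0.6269 0.2068] z0.059: [0.6318 0.2049]
[520.  80.] 3700.5 [70. 66.] | z0.207: [0.4907 0.2897] z0.022: [0.5354 0.313 ] z0.067: [0.5245 0.3073] z0.059: [0.5265 0.3083]
[673.  49.] 2766.0 [51.9 59.4] | z0.207: [0.5282 0.2933] z0.022: [0.6257 0.3218] z0.067: [0.602  0.3149] z0.059: [0.6062 0.3161]
```

View pics/w7.png

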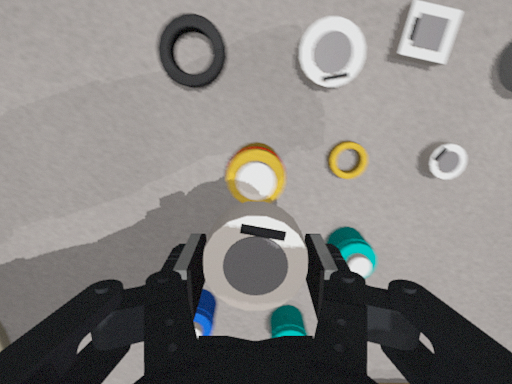

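The held cover is centred near (255,259) in the 512-px view, and the medium neck is at (257,179). I'll use the held cover to check the camera bias.

```bash
python3 - <<'E'
from h import *
w=dict(np.load("w_last.npz"))
g=cv2.cvtColor(w["im"],cv2.COLOR_BGR2GRAY);hsv=cv2.cvtColor(w["im"],cv2.COLOR_BGR2HSV)
print("col255",g[200:320:4,255].tolist());print("row240",g[240,195:320:4].tolist())
print("neck row179",g[179,225:290:2].tolist(),"col257",g[150:206:2,257].tolist(), hsv[150:206:4,257].tolist())
for z in (.205,.210,.215): print(z,onz(w,(255.5,259),z),[proj(w,(.4518+.025*np.cos(a),.2009+.025*np.sin(a),z)).round(1).tolist() for a in (0,1.57,3.14,4.71)])
E
```

```text
col255 [154, 128, 134, 133, 214, 229, 233, 39, 40, 75, 97, 94, 96, 95, 97, 95, 91, 96, 97, 96, 96, 95, 94, 97, 175, 174, 182, 186, 169, 168]
row240 [86, 32, 5, 120, 178, 175, 175, 174, 173, 175, 176, 103, 96, 95, 96, 97, 97, 98, 130, 137, 224, 186, 133, 228, 230, 228, 230, 129, 18, 19, 104, 103]
neck row179 [151, 165, 173, 167, 171, 176, 201, 220, 226, 230, 231, 230, 230, 230, 229, 229, 230, 230, 229, 229, 229, 229, 229, 231, 219, 205, 186, 176, 184, 177, 175, 168, 168] col257 [176, 184, 182, 184, 181, 170, 180, 229, 230, 228, 229, 230, 229, 229, 230, 230, 230, 230, 230, 232, 200, 172, 183, 192, 186, 162, 129, 131] [[24, 170, 209], [24, 168, 215], [24, 179, 217], [165, 6, 183], [105, 2, 231], [0, 0, 229], [120, 1, 230], [75, 2, 231], [75, 2, 231], [0, 0, 230], [15, 5, 202], [13, 16, 188], [16, 20, 192], [7, 17, 134]]
0.205 [0.45269658 0.20148934 0.205     ] [[306.0, 256.1], [248.9, 211.2], [201.9, 264.3], [258.1, 305.0]]
0.21 [0.45292958 0.20417547 0.21      ] [[307.7, 261.3], [248.7, 215.0], [200.2, 269.7], [258.2, 311.4]]
0.215 [0.45316258 0.20686161 0.215     ] [[309.5, 266.8], [248.4, 219.1], [198.3, 275.4], [258.3, 318.3]]
```

```bash
python3 - <<'E'
from h import *
from scipy.optimize import least_squares
w=dict(np.load("w_last.npz"))
hsv=cv2.cvtColor(w["im"],cv2.COLOR_BGR2HSV).astype(int)
m=((hsv[...,1]<40)&(hsv[...,2]>165)).astype(np.uint8)
print("\n".join("".join(".#"[v] for v in m[r,228:290]) for r in range(156,210,2)))
for y in (.203,.205,.207):
  for z in (.067,): 
    P=np.array([proj(w,(.4545+.018*np.cos(a),y+.018*np.sin(a),z)) for a in np.linspace(0,6.28,40)]);print(y,P.min(0).round(1),P.max(0).round(1))
    B=np.array([proj(w,(.4545+.028*np.cos(a),y+.028*np.sin(a),.056)) for a in np.linspace(0,6.28,40)]);print("  body",B.min(0).round(1),B.max(0).round(1))
brass=((hsv[...,0]>15)&(hsv[...,0]<32)&(hsv[...,1]>100)).astype(np.uint8)[130:230,215:300];yy,xx=np.nonzero(brass);print(xx.min()+215,xx.max()+215,yy.min()+130,yy.max()+130)
E
```

```text
#......................................................#######
........................................................######
......................................................########
.......................########........................#######
..................###################...................######
...............##########################................#####
.............##############################...............####
............################################..............####
..........####################################.............###
..........####################################.............###
.........######################################............###
........########################################...........###
.........#######################################...........###
..........#####################################............###
..........#####################################............###
...........####################################...........####
...........###################################...........#####
............#################################...........######
.............###############################............######
...............###########################............########
..................####################..............##########
.....................#############.................###########
.................................................#############
..................................................############
..................................................############
...................................................###########
.......................................................#######
0.203 [237.3 163.7] [277.1 202.2]
  body [227.4 150.6] [287.  208.5]
0.205 [237.1 161.5] [276.9 200.1]
  body [227.1 148.4] [286.8 206.6]
0.207 [236.9 159.2] [276.8 198.1]
  body [226.9 146.2] [286.7 204.6]
226 284 143 202
```

Emit:
move_arm:
  moves: [0.002,0.0045,0,0,0.04,0.002,0.0045,-0.04,0,0.04,0.002,0.0045,-0.08,0,0.04,0.002,0.0045,-0.105,0,0.04,0.002,0.0045,-0.115,0,0.04,0.002,0.0045,-0.12,0,0.04,0.002,0.0045,-0.124,0,0.04,0.002,0.0045,-0.128,0,0.04,0.002,0.0045,-0.131,0,0.04,0.002,0.0045,-0.133,0,0.04,0.002,0.0045,-0.134,0,0.04,0.002,0.0045,-0.134,0,0.04]
  newtons: 40

```text
clock: 23.88
tcp_pos: [0.457, 0.2046, 0.0709]
orientation: [0.001, 0.738, 0.675, 0.001]
wrist_force: [-4.5, -2.0, 8.8]
finger_gap: 0.0483
grip_force: 42.6
```

Emit:
move_arm:
  moves: [0,0,0.001,0,0.075,0,0,0.002,0,0.075,0,0,0.002,0,0.075,0,0,0.002,0,0.075,0,0,-0.015,0,0.075,0,0,-0.03,0,0.075,0,0,-0.04,0,0.075,0,0,-0.04,0,0.05,0,0,-0.04,0,0.05,0,0,-0.04,0,0.05,0,0,-0.04,0,0.05,0,0,-0.04,0,0.05]
  newtons: 60

```text
clock: 24.88
tcp_pos: [0.4567, 0.2047, 0.0294]
orientation: [0.0, 0.738, 0.675, 0.0]
wrist_force: [-0.4, -0.4, -3.7]
finger_gap: 0.0544
grip_force: 63.7
```

Emit:
move_arm:
  moves: [0,0,0.02,0,0.05,0,0,0.06,0,0.05,0,0,0.1,0,0.05,0,0,0.14,0,0.05,0.0145,-0.035,0.16,0,0.05,0.029,-0.07,0.16,0,0.05,0.0435,-0.105,0.16,0,0.05,0.058,-0.14,0.16,0,0.05,0.0725,-0.175,0.16,0,0.05,0.087,-0.21,0.16,0,0.05,0.1015,-0.245,0.16,0,0.05,0.116,-0.28,0.16,0,0.05]
  newtons: 60

```text
clock: 25.88
tcp_pos: [0.5728, -0.0772, 0.1893]
orientation: [0.0, 0.738, 0.675, 0.0]
wrist_force: [0.4, 1.1, -2.8]
finger_gap: 0.0546
grip_force: 65.1
```

Emit:
move_arm:
  moves: [0.0145,-0.035,0,0,0.05,0.0295,-0.0685,0,0,0.05,0.0295,-0.0685,0,0,0.05,0.0295,-0.0685,0,0,0.05,0.0295,-0.0685,0,0,0.05]
  newtons: 60

```text
clock: 26.3
tcp_pos: [0.6015, -0.1439, 0.1886]
orientation: [-0.001, 0.738, 0.674, -0.0]
wrist_force: [-0.4, -0.4, -4.0]
finger_gap: 0.0544
grip_force: 65.1
```

```bash
python3 look.py .24; python3 - <<'E'
from h import *
w=dict(np.load("w_last.npz"));cv2.imwrite("pics/w8.png",cv2.resize(w["im"],(800,600),interpolation=cv2.INTER_CUBIC))
E
```

```text
26.3 tcp [ 0.6015 -0.1439  0.1886] yaw -5.2 j [-0.36  0.42  0.07  1.23  0.    1.3 ]
[117.  27.] 728.0 [33.6 28. ] | z0.24: [ 0.5669 -0.0481]
```

View pics/w8.png

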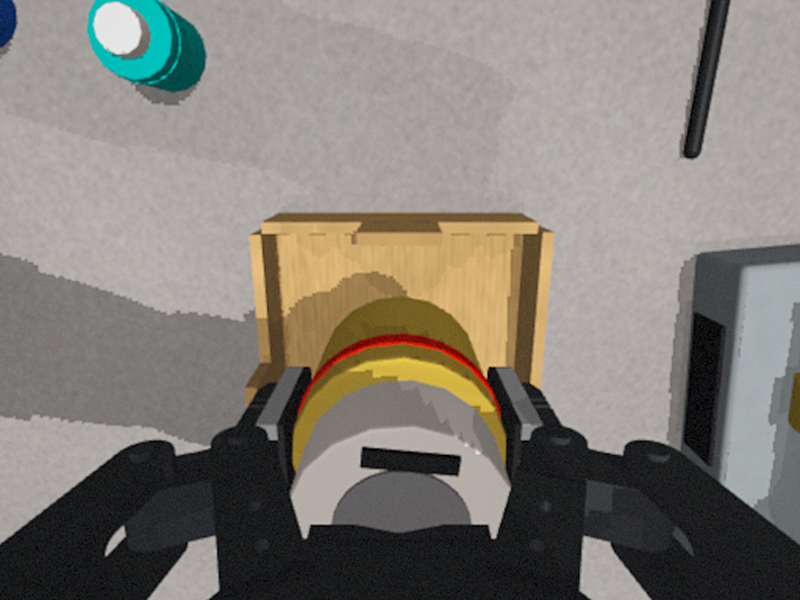

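The covered medium meter is held with its cover seated and the tray open below it. Lowering it in.

Emit:
move_arm:
  moves: [0,0,-0.03,0,0.05,0,0,-0.06,0,0.05,0,0,-0.09,0,0.05,0,0,-0.11,0,0.05,0,0,-0.12,0,0.05,0,0,-0.126,0,0.05,0,0,-0.129,0,0.05,0,0,-0.13,0,0.05,0,0,-0.13,0,0.05]
  newtons: 60

```text
clock: 27.1
tcp_pos: [0.603, -0.144, 0.0605]
orientation: [0.001, 0.738, 0.675, 0.001]
wrist_force: [-0.1, 0.0, -3.6]
finger_gap: 0.0546
grip_force: 65.4
```

Emit:
move_arm:
  moves: [0,0,0,0,0.068,0,0,0,0,0.068,0,0,0,0,0.068,0,0,0,0,0.068,0,0,0.03,0,0.07,0,0,0.06,0,0.07,0,0,0.1,0,0.08,0,0,0.14,0,0.085,0.01,0.035,0.15,0,0.085,0.02,0.07,0.15,0,0.085,0.03,0.11,0.15,0,0.085,0.04,0.15,0.15,0,0.085]

```text
clock: 28.1
tcp_pos: [0.6428, 0.0069, 0.2105]
orientation: [0.001, 0.739, 0.674, 0.001]
wrist_force: [0.1, -0.1, 0.2]
finger_gap: 0.0851
grip_force: 0.0
```

Emit:
move_arm:
  moves: [0.012,0.19,0,0,0.085,0.012,0.19,0,0,0.085,0.012,0.19,0,0,0.085,0.012,0.19,0,0,0.085,0.012,0.19,0,0,0.085,0.012,0.19,0,0,0.085,0.012,0.19,0,0,0.085,0.012,0.19,0,0,0.085]

```text
clock: 28.77
tcp_pos: [0.6541, 0.1956, 0.2092]
orientation: [0.0, 0.738, 0.675, -0.0]
wrist_force: [0.3, -0.6, 0.0]
finger_gap: 0.0851
grip_force: 0.0
```

```bash
python3 look.py .022 .067 .059
```

```text
28.7667 tcp [0.6541 0.1956 0.2092] yaw -5.16 j [ 0.17  0.54  0.32  1.35 -0.    1.83]
[689. 400.] 285.0 [18. 21.] | z0.022: [0.8592 0.0791] z0.067: [0.8315 0.1055] z0.059: [0.8365 0.1008]
[398. 270.] 888.0 [33. 34.] | z0.022: [0.6542 0.1962] z0.067: [0.6551 0.2062] z0.059: [0.655  0.2044]
[526. 114.] 2925.0 [63. 59.] | z0.022: [0.7426 0.2879] z0.067: [0.7313 0.2851] z0.059: [0.7333 0.2856]
[193. 105.] 3252.0 [66. 63.] | z0.022: [0.5367 0.3118] z0.067: [0.5541 0.3057] z0.059: [0.551  0.3068]
[335.  75.] 2456.5 [49.5 54.1] | z0.022: [0.6267 0.3208] z0.067: [0.6315 0.3134] z0.059: [0.6306 0.3147]
```

Emit:
move_arm:
  moves: [0,0.0005,-0.04,0,0.075,0,0.0005,-0.08,0,0.06,0,0.0005,-0.12,0,0.06,0,0.0005,-0.16,0,0.06,0,0.0005,-0.185,0,0.06,0,0.0005,-0.195,0,0.06,0,0.0005,-0.195,0,0.06,0,0.0005,-0.195,0,0.03,0,0.0005,-0.195,0,0.03,0,0.0005,-0.195,0,0.03,0,0.0005,-0.195,0,0.03,0,0.0005,-0.195,0,0.03]
  newtons: 40

```text
clock: 29.82
tcp_pos: [0.6563, 0.1967, 0.0171]
orientation: [0.002, 0.738, 0.675, 0.002]
wrist_force: [0.4, -2.2, 6.5]
finger_gap: 0.0362
grip_force: 40.6
```

Emit:
move_arm:
  moves: [0,0,0,0,0.03,0,0,0.03,0,0.03,0,0,0.07,0,0.03,0,0,0.11,0,0.03,0,0,0.15,0,0.03,0,0,0.19,0,0.03,-0.1935,-0.105,0.19,0,0.03,-0.1935,-0.105,0.19,0,0.03,-0.1935,-0.105,0.19,0,0.03,-0.1935,-0.105,0.19,0,0.03,-0.1935,-0.105,0.19,0,0.03,-0.1935,-0.105,0.19,0,0.03]
  newtons: 40

```text
clock: 30.82
tcp_pos: [0.4543, 0.0903, 0.2042]
orientation: [-0.001, 0.738, 0.674, -0.002]
wrist_force: [-1.2, -1.0, -1.5]
finger_gap: 0.0359
grip_force: 40.3
```

Emit:
move_arm:
  moves: [0,0,0,0,0.03,0,0,0,0,0.03,0,0,0,0,0.03,0,0,0,0,0.03]

```text
clock: 31.15
tcp_pos: [0.4621, 0.0921, 0.2045]
orientation: [0.001, 0.738, 0.675, 0.001]
wrist_force: [0.4, -0.3, -0.6]
finger_gap: 0.0364
grip_force: 40.3
```

```bash
python3 look.py .21 .022 .067 .059; python3 - <<'E'
from h import *
w=dict(np.load("w_last.npz"))
hsv=cv2.cvtColor(w["im"],cv2.COLOR_BGR2HSV).astype(int)
m=((hsv[...,1]<40)&(hsv[...,2]>165)).astype(np.uint8)
print("\n".join("".join(".#"[v] for v in m[r,200:310:2]) for r in range(140,330,4)))
s=env.get_state()["tcp_pos"];print("held circle",[proj(w,(s[0]+.019*np.cos(a),s[1]+.019*np.sin(a),s[2]+.006)).round(0).tolist() for a in (0,1.57,3.14,4.71)])
E
```

```text
31.15 tcp [0.4621 0.0921 0.2045] yaw -5.12 j [ 0.03  0.13 -0.28  1.16  0.    1.69]
[259. 383.] 307.5 [19. 20.] | z0.21: [0.4229 0.1052] z0.022: [0.3561 0.0195] z0.067: [0.3721 0.04  ] z0.059: [0.3692 0.0364]
[422. 369.] 292.0 [40.2 12.7] | z0.21: [0.4708 0.1055] z0.022: [0.4735 0.0204] z0.067: [0.4729 0.0408] z0.059: [0.473  0.0371]
[395. 288.] 408.0 [22.6 22.6] | z0.21: [0.4651 0.1306] z0.022: [0.4596 0.0817] z0.067: [0.4609 0.0934] z0.059: [0.4607 0.0913]
[546. 254.] 440.0 [23.3 24.6] | z0.21: [0.5069 0.1363] z0.022: [0.5621 0.0959] z0.067: [0.5489 0.1056] z0.059: [0.5512 0.1038]
........#..............###...#.....#.....#.#.##..######
###..................####..#....#.#....#..#.....##..##.
########....######..#..##....#..###..##....#.####.#.##.
############.###..#..#.........#.......################
####################...............#.....##############
##################.................###################.
################....................##################.
#######.#######......................##################
#.############............#...........#################
#######
[... 1553 characters left out ...]
.......
.........######################################........
........########################################.......
........########################################.......
.......##########################################......
.......##########################################......
.......##########################################......
......############################################.....
......############################################.....
...##################################################..
...##################################################..
...##################################################..
held circle [[294.0, 261.0], [250.0, 227.0], [213.0, 267.0], [257.0, 299.0]]
```

Emit:
move_arm:
  moves: [-0.0015,-0.001,-0.04,0,0.03,-0.0015,-0.001,-0.08,0,0.03,-0.0015,-0.001,-0.11,0,0.03,-0.0015,-0.001,-0.122,0,0.03,-0.0015,-0.001,-0.126,0,0.03,-0.0015,-0.001,-0.13,0,0.03,-0.0015,-0.001,-0.134,0,0.03,-0.0015,-0.001,-0.137,0,0.03,-0.0015,-0.001,-0.139,0,0.03,-0.0015,-0.001,-0.141,0,0.03,-0.0015,-0.001,-0.1415,0,0.03,-0.0015,-0.001,-0.1415,0,0.03]
  newtons: 40

```text
clock: 32.2
tcp_pos: [0.4598, 0.0908, 0.0649]
orientation: [0.001, 0.738, 0.675, 0.001]
wrist_force: [-6.3, 0.6, 17.7]
finger_gap: 0.0358
grip_force: 42.3
```

Emit:
move_arm:
  moves: [0,0,0.001,0,0.06,0,0,0.002,0,0.06,0,0,0.002,0,0.06,0,0,0.002,0,0.06,0,0,-0.015,0,0.06,0,0,-0.03,0,0.06,0,0,-0.036,0,0.06,0,0,-0.036,0,0.035,0,0,-0.036,0,0.035,0,0,-0.036,0,0.035,0,0,-0.036,0,0.035,0,0,-0.036,0,0.035]
  newtons: 60

```text
clock: 33.2
tcp_pos: [0.4592, 0.0906, 0.0269]
orientation: [0.0, 0.738, 0.675, 0.0]
wrist_force: [-0.3, 0.1, -3.0]
finger_gap: 0.0428
grip_force: 61.1
```

Emit:
move_arm:
  moves: [0,0,0.02,0,0.035,0,0,0.06,0,0.035,0,0,0.1,0,0.035,0,0,0.14,0,0.035,0.0145,-0.035,0.16,0,0.035,0.027,-0.07,0.16,0,0.035,0.04,-0.105,0.16,0,0.035,0.053,-0.14,0.16,0,0.035,0.066,-0.175,0.16,0,0.035,0.079,-0.21,0.16,0,0.035,0.092,-0.245,0.16,0,0.035,0.105,-0.28,0.16,0,0.035]
  newtons: 60

```text
clock: 34.2
tcp_pos: [0.5642, -0.1911, 0.1867]
orientation: [-0.0, 0.738, 0.674, 0.0]
wrist_force: [0.6, 0.8, -3.2]
finger_gap: 0.0425
grip_force: 62.2
```

Emit:
move_arm:
  moves: [0.014,-0.035,0,0,0.035,0.0275,-0.0745,0,0,0.035,0.0275,-0.0745,0,0,0.035,0.0275,-0.0745,0,0,0.035,0.0275,-0.0745,-0.03,0,0.035,0.0275,-0.0745,-0.06,0,0.035,0.0275,-0.0745,-0.09,0,0.035,0.0275,-0.0745,-0.11,0,0.035,0.0275,-0.0745,-0.121,0,0.035,0.0275,-0.0745,-0.127,0,0.035,0.0275,-0.0745,-0.13,0,0.035,0.0275,-0.0745,-0.13,0,0.035]
  newtons: 60

```text
clock: 35.2
tcp_pos: [0.592, -0.2637, 0.0573]
orientation: [0.0, 0.738, 0.675, 0.0]
wrist_force: [0.7, -0.1, -2.9]
finger_gap: 0.0425
grip_force: 62.2
```

Emit:
move_arm:
  moves: [0,0,0,0,0.056,0,0,0,0,0.056,0,0,0,0,0.056,0,0,0.03,0,0.058,0,0,0.07,0,0.065,0,0,0.11,0,0.08,0,0,0.15,0,0.085,0,0.04,0.155,0,0.085,0,0.08,0.155,0,0.085,0,0.12,0.155,0,0.085,0,0.16,0.155,0,0.085,0,0.2,0.155,0,0.085]

```text
clock: 36.2
tcp_pos: [0.5918, -0.0625, 0.2132]
orientation: [0.001, 0.738, 0.674, 0.001]
wrist_force: [1.6, 0.4, 0.1]
finger_gap: 0.0847
grip_force: 0.0
```

Emit:
move_arm:
  moves: [0.035,0.38,0,0,0.085,0.035,0.38,0,0,0.085,0.035,0.38,0,0,0.085,0.035,0.38,0,0,0.085,0.035,0.38,0,0,0.085,0.035,0.38,0,0,0.085,0.035,0.38,0,0,0.085,0.035,0.38,0,0,0.085,0.035,0.38,0,0,0.085,0.035,0.38,0,0,0.085,0.035,0.38,0,0,0.085,0.035,0.38,0,0,0.085]

```text
clock: 37.2
tcp_pos: [0.6266, 0.3162, 0.212]
orientation: [0.0, 0.738, 0.675, 0.0]
wrist_force: [-0.3, -1.1, -0.4]
finger_gap: 0.0849
grip_force: 0.0
```

```bash
cat > sq.py <<'E'
from blobs import *
# world yaw (mod 90) and size of square white blobs: python3 sq.py u v z  (512 px scale guess)
import sys
u,v,z=map(float,sys.argv[1:])
w=dict(np.load("w_last.npz"))
b=min(whites(w,lo=180,sat=30,amin=60),key=lambda b:np.hypot(*(b[0]-[u,v])))
P=np.array([onz(w,p[0],z)[:2] for p in b[3].astype(float)],np.float32)
r=cv2.minAreaRect(P*1000);print("rect centre",np.round(r[0],1),"size",np.round(r[1],1),"yaw mod 90",r[2]%90)
E
python3 look.py .022 .067; python3 sq.py 255 175 .022
```

```text
37.2 tcp [0.6266 0.3162 0.212 ] yaw -5.1 j [ 0.35  0.58  0.39  1.38 -0.    2.01]
[570. 308.] 2044.0 [48.8 53. ] | z0.022: [0.7449 0.2783] z0.067: [0.7294 0.2936]
[268. 274.] 967.5 [56.3 51.4] | z0.022: [0.5371 0.3208] z0.067: [0.5505 0.3301]
[398. 264.] 1725.5 [43.7 42.6] | z0.022: [0.627  0.3204] z0.067: [0.6279 0.3299]
[139. 131.] 1224.5 [40.4 34.3] | z0.022: [0.471  0.4206] z0.067: [0.4935 0.4162]
rect centre [626.9 319.5] size [46.7 46.4] yaw mod 90 73.4813461303711
```

```bash
python3 sq.py 89 84 .067
```

```text
rect centre [493.6 415.8] size [30. 30.] yaw mod 90 5.588592529296875
```

Emit:
move_arm:
  moves: [0.0005,0.0035,-0.03,-0.1,0.07,0.0005,0.0035,-0.06,-0.2,0.06,0.0005,0.0035,-0.1,-0.2,0.06,0.0005,0.0035,-0.14,-0.2,0.06,0.0005,0.0035,-0.175,-0.2,0.06,0.0005,0.0035,-0.19,-0.2,0.06,0.0005,0.0035,-0.197,-0.2,0.06,0.0005,0.0035,-0.197,-0.2,0.038,0.0005,0.0035,-0.197,-0.2,0.038,0.0005,0.0035,-0.197,-0.2,0.038,0.0005,0.0035,-0.197,-0.2,0.038,0.0005,0.0035,-0.197,-0.2,0.038]
  newtons: 40

```text
clock: 38.25
tcp_pos: [0.6283, 0.32, 0.0167]
orientation: [0.001, 0.802, 0.597, 0.002]
wrist_force: [-0.4, 0.6, 0.2]
finger_gap: 0.0446
grip_force: 46.5
```

Emit:
move_arm:
  moves: [0,0,0,0,0.038,0,0,0.03,0,0.038,0,0,0.07,0,0.038,0,0,0.11,0,0.038,0,0,0.15,0,0.038,0,0,0.19,0.1,0.038,-0.134,0.08,0.19,0.2,0.038,-0.134,0.08,0.19,0.3,0.038,-0.134,0.08,0.19,0.386,0.038,-0.134,0.08,0.19,0.386,0.038,-0.134,0.08,0.19,0.386,0.038,-0.134,0.08,0.19,0.386,0.038]
  newtons: 40

```text
clock: 39.25
tcp_pos: [0.4914, 0.401, 0.2057]
orientation: [0.0, 0.671, 0.741, 0.001]
wrist_force: [-0.4, 0.2, -0.7]
finger_gap: 0.0451
grip_force: 46.6
```

Emit:
move_arm:
  moves: [0,0,0,0,0.038,0,0,0,0,0.038,0,0,0,0,0.038]

```text
clock: 39.5
tcp_pos: [0.4942, 0.3989, 0.2045]
orientation: [0.0, 0.673, 0.74, 0.0]
wrist_force: [-0.2, 0.5, -0.3]
finger_gap: 0.0449
grip_force: 46.5
```

```bash
python3 look.py .21 .067; python3 sq.py 255 160 .067; python3 - <<'E'
from h import *
w=dict(np.load("w_last.npz"))
hsv=cv2.cvtColor(w["im"],cv2.COLOR_BGR2HSV).astype(int)
m=((hsv[...,1]<40)&(hsv[...,2]>165)).astype(np.uint8)
print("\n".join("".join(".#"[v] for v in m[r,190:320:2]) for r in range(130,320,4)))
E
```

```text
39.5 tcp [0.4942 0.3989 0.2045] yaw 5.4 j [ 0.55  0.44  0.15  1.28 -0.    2.03]
[460. 474.] 86.0 [10. 27.] | z0.21: [0.5164 0.3796] z0.067: [0.5473 0.2786]
[350. 472.] 238.0 [10. 40.] | z0.21: [0.4823 0.3771] z0.067: [0.4756 0.2733]
[728. 464.] 1435.5 [44.  41.1] | z0.21: [0.5983 0.3909] z0.067: [0.7197 0.3024]
[430. 353.] 1403.0 [105.2  31.1] | z0.21: [0.5023 0.4189] z0.067: [0.5177 0.3613]
[399. 257.] 929.0 [32. 33.] | z0.21: [0.4909 0.446 ] z0.067: [0.4937 0.4182]
rect centre [493.1 416.4] size [29.8 29.1] yaw mod 90 5.4815354347229
.......###.##.....#.#.....#..........##.......####.###.#####.##.#
......##........................................##.######.#######
#.#.##......#.##...............................########.#########
#....###.#.....#...............................#...###..#..#..###
...##..#.......................................######.####.##..##
..###.....#..............################......####.######.######
.....###.....##.........#################......##################
#.....#.#......##.......#################.......#################
.#....#......#..........######
[... 1909 characters left out ...]
.......................#########........
.........####...................................#########........
.........#########..............................#########........
.........#########..............................##########.......
........##################################################.......
........##################################################.......
.......####################################################......
......######################################################.....
......#####################################...........######.....
.....####################################...............#####....
.....###################################................#####....
```

Emit:
move_arm:
  moves: [-0.0007,0.0178,-0.02,0,0.038,-0.0007,0.0178,-0.06,0,0.038,-0.0007,0.0178,-0.1,0,0.038,-0.0007,0.0178,-0.114,0,0.038,-0.0007,0.0178,-0.118,0,0.038,-0.0007,0.0178,-0.122,0,0.038,-0.0007,0.0178,-0.126,0,0.038,-0.0007,0.0178,-0.129,0,0.038,-0.0007,0.0178,-0.131,0,0.038,-0.0007,0.0178,-0.133,0,0.038,-0.0007,0.0178,-0.134,0,0.038,-0.0007,0.0178,-0.134,0,0.038]
  newtons: 40

```text
clock: 40.55
tcp_pos: [0.4927, 0.4175, 0.0711]
orientation: [0.0, 0.672, 0.74, 0.0]
wrist_force: [0.8, -1.0, 0.3]
finger_gap: 0.0447
grip_force: 46.6
```

Emit:
move_arm:
  moves: [0,0,-0.001,0,0.038,0,0,-0.002,0,0.038,0,0,-0.003,0,0.038,0,0,-0.003,0,0.038]
  newtons: 40

```text
clock: 40.88
tcp_pos: [0.4927, 0.4176, 0.0704]
orientation: [0.0, 0.672, 0.74, 0.001]
wrist_force: [-2.4, -5.7, 14.1]
finger_gap: 0.045
grip_force: 48.0
```

Emit:
move_arm:
  moves: [0,0,0.001,0,0.07,0,0,0.003,0,0.07,0,0,0.003,0,0.07,0,0,0.003,0,0.07,0,0,-0.015,0,0.07,0,0,-0.03,0,0.07,0,0,-0.0385,0,0.07,0,0,-0.0385,0,0.045,0,0,-0.0385,0,0.045,0,0,-0.0385,0,0.045,0,0,-0.0385,0,0.045,0,0,-0.0385,0,0.045]
  newtons: 60

```text
clock: 41.88
tcp_pos: [0.4924, 0.4175, 0.0293]
orientation: [0.0, 0.672, 0.74, 0.0]
wrist_force: [0.6, -0.3, -3.3]
finger_gap: 0.051
grip_force: 63.8
```

```bash
python3 - <<'E'
from h import *
s=env.get_state();print(s["tcp_pos"],s["finger_gap"],s["wrist_force"],np.degrees(yaw(s)))
c=cam("scene");t=cam("top")
a=cv2.resize(t["im"][140:250,240:390],(600,440),interpolation=cv2.INTER_CUBIC)
b=cv2.resize(c["im"][190:280,155:280],(600,432),interpolation=cv2.INTER_CUBIC)[:160*2]
b=cv2.resize(c["im"][185:280,155:280],(400,300),interpolation=cv2.INTER_CUBIC);a=cv2.resize(a,(400,300))
d=proj(c,s["tcp_pos"]).astype(int);print(d)
e=cv2.resize(c["im"][d[1]-40:d[1]+35,d[0]-50:d[0]+50],(400,300),interpolation=cv2.INTER_CUBIC)
cv2.imwrite("pics/mid.png",np.vstack([np.hstack([a,b]),np.hstack([e,np.zeros_like(e)])]))
E
```

```text
[0.49236551 0.4174707  0.02932487] 0.050978769116333436 [ 0.62547899 -0.27924164 -3.29283386] 5.501531678174466
[286 134]
```

View pics/mid.png

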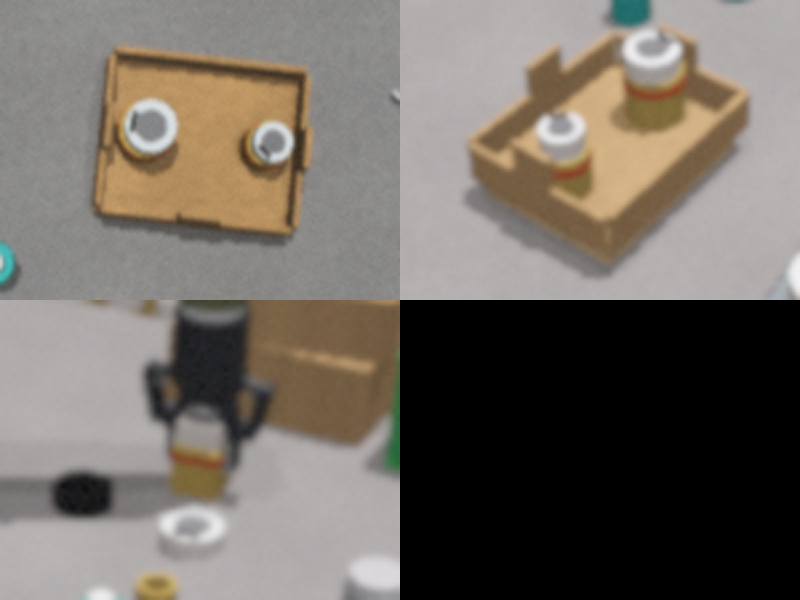

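Medium and small stand covered and upright in the tray with the walls up, and the square is gripped with its cover seated. Carrying it over now.

Emit:
move_arm:
  moves: [0,0,0.02,0,0.045,0,0,0.06,0,0.045,0,0,0.1,0,0.045,0,0,0.14,0,0.045,0.006,-0.035,0.16,-0.05,0.045,0.012,-0.07,0.16,-0.1,0.045,0.018,-0.105,0.16,-0.15,0.045,0.024,-0.14,0.16,-0.185,0.045,0.03,-0.175,0.16,-0.185,0.045,0.036,-0.21,0.16,-0.185,0.045,0.042,-0.245,0.16,-0.185,0.045,0.048,-0.28,0.16,-0.185,0.045]
  newtons: 60

```text
clock: 42.98
tcp_pos: [0.5402, 0.1358, 0.1895]
orientation: [0.0, 0.738, 0.675, 0.0]
wrist_force: [1.0, 0.1, -4.1]
finger_gap: 0.0514
grip_force: 64.5
```

Emit:
move_arm:
  moves: [0.006,-0.035,0,0,0.045,0.012,-0.07,0,0,0.045,0.018,-0.105,0,0,0.045,0.024,-0.14,0,0,0.045,0.03,-0.175,0,0,0.045,0.036,-0.21,0,0,0.045,0.042,-0.245,0,0,0.045,0.048,-0.28,0,0,0.045,0.054,-0.315,0,0,0.045,0.0565,-0.344,0,0,0.045,0.0565,-0.344,0,0,0.045,0.0565,-0.344,0,0,0.045]
  newtons: 60

```text
clock: 43.98
tcp_pos: [0.5966, -0.2085, 0.1888]
orientation: [-0.0, 0.739, 0.674, 0.0]
wrist_force: [-0.4, 0.7, -4.1]
finger_gap: 0.0515
grip_force: 64.3
```

```bash
python3 - <<'E'
from h import *
s=env.get_state();print(s["tcp_pos"],s["finger_gap"],s["wrist_force"],np.degrees(yaw(s)))
t=cam("top");hsv=cv2.cvtColor(t["im"],cv2.COLOR_BGR2HSV)
for k in cv2.findContours(((hsv[...,1]<60)&(hsv[...,2]>165)).astype(np.uint8),cv2.RETR_EXTERNAL,cv2.CHAIN_APPROX_NONE)[0]:
    c=cv2.minEnclosingCircle(k)
    if c[0][0]<360 and 265<c[0][0] and 150<c[0][1]<240: print(np.round(c,1) if 0 else c,onz(t,c[0],.108),onz(t,c[0],.1))
E
```

```text
[ 0.59656    -0.20853568  0.18877258] 0.051459633009588356 [-0.38553798  0.72827978 -4.13952391] -5.28959771067687
((296.4696960449219, 185.09596252441406), 9.963037490844727) [ 0.60334498 -0.14986797  0.108     ] [ 0.60443983 -0.15069214  0.1       ]
```

Emit:
move_arm:
  moves: [0,0.002,-0.03,0,0.045,0,0.002,-0.06,0,0.045,0,0.002,-0.09,0,0.045,0,0.002,-0.11,0,0.045,0,0.002,-0.12,0,0.045,0,0.002,-0.126,0,0.045,0,0.002,-0.129,0,0.045,0,0.002,-0.13,0,0.045,0,0.002,-0.13,0,0.045]
  newtons: 60

```text
clock: 44.78
tcp_pos: [0.5978, -0.2047, 0.0605]
orientation: [0.001, 0.738, 0.675, 0.0]
wrist_force: [-0.5, -0.0, -4.0]
finger_gap: 0.0514
grip_force: 64.2
```

Emit:
move_arm:
  moves: [0,0,0,0,0.064,0,0,0,0,0.064,0,0,0,0,0.064,0,0,0,0,0.064,0,0,0.03,0,0.068,0,0,0.06,0,0.07,0,0,0.1,0,0.08,0,0,0.14,0,0.085,0,0.04,0.16,0,0.085,0,0.08,0.16,0,0.085,0,0.12,0.16,0,0.085,0,0.16,0.16,0,0.085]

```text
clock: 45.78
tcp_pos: [0.5972, -0.0435, 0.2207]
orientation: [0.001, 0.738, 0.674, 0.001]
wrist_force: [0.9, -0.9, -0.2]
finger_gap: 0.0849
grip_force: 0.0
```

Emit:
move_arm:
  moves: [-0.06,0.2,0.03,0,0.085,-0.06,0.2,0.03,0,0.085,-0.06,0.2,0.03,0,0.085,-0.06,0.2,0.03,0,0.085,-0.06,0.2,0.03,0,0.085,-0.06,0.2,0.03,0,0.085,-0.06,0.2,0.03,0,0.085,-0.06,0.2,0.03,0,0.085]

```text
clock: 46.45
tcp_pos: [0.537, 0.1555, 0.2495]
orientation: [0.001, 0.738, 0.675, 0.0]
wrist_force: [0.1, -0.1, -1.5]
finger_gap: 0.0852
grip_force: 0.0
```

```bash
python3 - <<'E'
from h import *
c=cam("scene");t=cam("top")
a=cv2.resize(t["im"][150:250,250:390],(400,300),interpolation=cv2.INTER_CUBIC)
b=cv2.resize(c["im"][185:280,155:280],(400,300),interpolation=cv2.INTER_CUBIC)
e=cv2.resize(t["im"],(400,300));f=cv2.resize(c["im"][120:240,190:350],(400,300))
cv2.imwrite("pics/end.png",np.vstack([np.hstack([a,b]),np.hstack([e,f])]))
E
```

```text
(no output)
```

View pics/end.png

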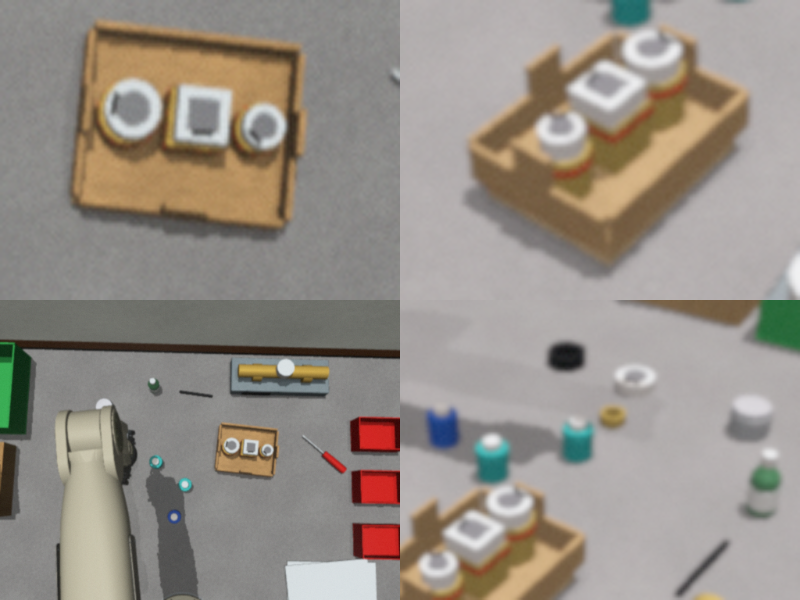

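```bash
python3 -c "
from workcell import env
print(env.hand_in())"
```

```text
the job is handed in; nothing more can be done
None
```

I handed the job in at about 46 s on the clock: the three panels were folded upright first, then the medium, small and square meters got their own covers and now stand upright in the tray; there was no large meter, so the large cover stayed on the bench.

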